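Pack the solder-paste jars in the cool case and shut it

TASK

Put the solder-paste jars away for the night: fill the six pockets of the cool case with one jar each, every jar standing down on the floor of its pocket so that nothing stands above the rim, and take down the jar that someone stood on top of another. Stand the one or two jars that are left over on the steel shelf, upright and side by side in line with the two already there, carrying on that row with less than a finger's width (about 15 mm) between neighbours. When the case is full, shut its lid completely; leave the two jars of the row and the bottles where they stand.

Things in the scene. Friction and masses are not known exactly. Their poses are not given: they have to be found in the camera images.
- case: grey insulated case, bolted down; outside 179 (its x) x 322 (y) x 72 mm high, walls 12 mm; origin at the centre of its underside; x from the carrying handle at its front to the hinge at its back, z up. Inner floor at 12 mm, rim at 72 mm. Foam ribs 20 mm high make six pockets 70 x 70 mm, pitch 75 mm along x (two) and 92 mm along y (three). A jar riding on a rib or on a jar stops the lid
- lid (a joint): lid hinge, rad: 0 shut flat on the rim, 1.57 straight up, 1.85 fully open; starts open. Stiff (0.6 N m friction, lid 0.35 kg): the lid stays at any angle and must be pushed all the way. Hinge line along the case's y, 89.5 mm behind its origin, 72 mm up. Slab 22 mm thick, 181 mm from hinge to front edge, 324 mm wide; its underside lies on the rim when shut
- shelf: low shelf of sheet steel, bolted down, plate 130 mm deep (its x) x 360 mm long (y), top 50 mm above the origin, which is at the centre of its underside; x points to its back, where a lip stands 8 mm above the plate. row_1 and row_2 stand on its centre line at about y = -125 and -55 mm; from there to its end at y = +180 mm is room for two more
- row_1_mid (a point): solder-paste jar, upright cylinder 61 mm across and 53 mm high, white body with black screw cap, 0.2 to 0.5 kg; this point is its centre, 26.5 mm above its foot, z up its axis. Stands on the shelf from the start, at the end of the row; leave it there.
- row_2_mid (a point): solder-paste jar, upright cylinder 61 mm across and 53 mm high, white body with black screw cap, 0.2 to 0.5 kg; this point is its centre, 26.5 mm above its foot, z up its axis. Stands on the shelf from the start, next to row_1; further jars follow it, on the side away from row_1.
- flux_bottle: dropper bottle, 38 mm across, 109 mm high, bystander in front of the gap between case and shelf; origin at the centre of its foot
- ipa_pump: pump dispenser, 66 mm across, 128 mm high, bystander in front of the gap between case and shelf; origin at the centre of its foot
- place_3 (a point): where the centre of the third jar of the shelf's row comes: about 68 mm from row_2 on the shelf's centre line, 76.5 mm above the bench; axes as the shelf's. Filled before place_4
- place_4 (a point): the same for the fourth jar, 68 mm further on; used only if two jars are left over
- pocket_0 (a point): where the centre of a jar comes to lie when it is down in the front left pocket (seen from the front of the case), 26.5 mm above the inner floor; axes as the case's
- pocket_1 (a point): where the centre of a jar comes to lie when it is down in the front middle pocket (seen from the front of the case), 26.5 mm above the inner floor; axes as the case's
- pocket_2 (a point): where the centre of a jar comes to lie when it is down in the front right pocket (seen from the front of the case), 26.5 mm above the inner floor; axes as the case's
- pocket_3 (a point): where the centre of a jar comes to lie when it is down in the back left pocket (seen from the front of the case), 26.5 mm above the inner floor; axes as the case's
- pocket_4 (a point): where the centre of a jar comes to lie when it is down in the back middle pocket (seen from the front of the case), 26.5 mm above the inner floor; axes as the case's
- pocket_5 (a point): where the centre of a jar comes to lie when it is down in the back right pocket (seen from the front of the case), 26.5 mm above the inner floor; axes as the case's
- jar_1_mid (a point): solder-paste jar, upright cylinder 61 mm across and 53 mm high, white body with black screw cap, 0.2 to 0.5 kg; this point is its centre, 26.5 mm above its foot, z up its axis. At the start it is down in one of the pockets, with jar_2 on its cap.
- jar_2_mid (a point): solder-paste jar, upright cylinder 61 mm across and 53 mm high, white body with black screw cap, 0.2 to 0.5 kg; this point is its centre, 26.5 mm above its foot, z up its axis. At the start it stands on the cap of jar_1, above the rim of the case.
- jar_3_mid (a point): solder-paste jar, upright cylinder 61 mm across and 53 mm high, white body with black screw cap, 0.2 to 0.5 kg; this point is its centre, 26.5 mm above its foot, z up its axis. At the start it is down in one of the pockets, or absent.
- jar_4_mid (a point): solder-paste jar, upright cylinder 61 mm across and 53 mm high, white body with black screw cap, 0.2 to 0.5 kg; this point is its centre, 26.5 mm above its foot, z up its axis. At the start it is down in one of the pockets, or absent.
- jar_5_mid (a point): solder-paste jar, upright cylinder 61 mm across and 53 mm high, white body with black screw cap, 0.2 to 0.5 kg; this point is its centre, 26.5 mm above its foot, z up its axis. At the start it stands on the bench to the right of the case, or is absent.
- jar_6_mid (a point): solder-paste jar, upright cylinder 61 mm across and 53 mm high, white body with black screw cap, 0.2 to 0.5 kg; this point is its centre, 26.5 mm above its foot, z up its axis. At the start it stands on the bench to the right of the case, or is absent.
- jar_7_mid (a point): solder-paste jar, upright cylinder 61 mm across and 53 mm high, white body with black screw cap, 0.2 to 0.5 kg; this point is its centre, 26.5 mm above its foot, z up its axis. At the start it stands on the bench to the right of the case, or is absent.
- jar_8_mid (a point): solder-paste jar, upright cylinder 61 mm across and 53 mm high, white body with black screw cap, 0.2 to 0.5 kg; this point is its centre, 26.5 mm above its foot, z up its axis. At the start it stands on the bench to the right of the case, or is absent.
- jar_9_mid (a point): solder-paste jar, upright cylinder 61 mm across and 53 mm high, white body with black screw cap, 0.2 to 0.5 kg; this point is its centre, 26.5 mm above its foot, z up its axis. At the start it stands on the bench to the right of the case, or is absent.

How it is judged (in metres and radians):
On the way, in this order (a step that is already met when the one before it is completed fails the run):
1. all six pockets hold a jar that stands on the floor, below the rim, with the lid still open (distance between any of jar_1_mid, jar_2_mid, jar_3_mid, jar_4_mid, jar_5_mid, jar_6_mid, jar_7_mid, jar_8_mid, jar_9_mid and pocket_0 below 0.013 m and distance between any of jar_1_mid, jar_2_mid, jar_3_mid, jar_4_mid, jar_5_mid, jar_6_mid, jar_7_mid, jar_8_mid, jar_9_mid and pocket_1 below 0.013 m and distance between any of jar_1_mid, jar_2_mid, jar_3_mid, jar_4_mid, jar_5_mid, jar_6_mid, jar_7_mid, jar_8_mid, jar_9_mid and pocket_2 below 0.013 m and distance between any of jar_1_mid, jar_2_mid, jar_3_mid, jar_4_mid, jar_5_mid, jar_6_mid, jar_7_mid, jar_8_mid, jar_9_mid and pocket_3 below 0.013 m and distance between any of jar_1_mid, jar_2_mid, jar_3_mid, jar_4_mid, jar_5_mid, jar_6_mid, jar_7_mid, jar_8_mid, jar_9_mid and pocket_4 below 0.013 m and distance between any of jar_1_mid, jar_2_mid, jar_3_mid, jar_4_mid, jar_5_mid, jar_6_mid, jar_7_mid, jar_8_mid, jar_9_mid and pocket_5 below 0.013 m and value of joint lid above 1 rad), for 0.2 s.
2. the lid is shut over the full case (distance between any of jar_1_mid, jar_2_mid, jar_3_mid, jar_4_mid, jar_5_mid, jar_6_mid, jar_7_mid, jar_8_mid, jar_9_mid and pocket_0 below 0.013 m and distance between any of jar_1_mid, jar_2_mid, jar_3_mid, jar_4_mid, jar_5_mid, jar_6_mid, jar_7_mid, jar_8_mid, jar_9_mid and pocket_1 below 0.013 m and distance between any of jar_1_mid, jar_2_mid, jar_3_mid, jar_4_mid, jar_5_mid, jar_6_mid, jar_7_mid, jar_8_mid, jar_9_mid and pocket_2 below 0.013 m and distance between any of jar_1_mid, jar_2_mid, jar_3_mid, jar_4_mid, jar_5_mid, jar_6_mid, jar_7_mid, jar_8_mid, jar_9_mid and pocket_3 below 0.013 m and distance between any of jar_1_mid, jar_2_mid, jar_3_mid, jar_4_mid, jar_5_mid, jar_6_mid, jar_7_mid, jar_8_mid, jar_9_mid and pocket_4 below 0.013 m and distance between any of jar_1_mid, jar_2_mid, jar_3_mid, jar_4_mid, jar_5_mid, jar_6_mid, jar_7_mid, jar_8_mid, jar_9_mid and pocket_5 below 0.013 m and value of joint lid below 0.03 rad), for 0.2 s.
At the end, for the whole second after the job is handed in: Lid shut (0.03 rad); each pocket has a jar within 13 mm of its seated place; every other jar is within 22 mm of place_3 or place_4 on the shelf, place_3 (next to row_2) being taken first; all jars upright (0.12 rad) and at rest (all of step 2 and distance between any of jar_1_mid, jar_2_mid, jar_3_mid, jar_4_mid, jar_5_mid, jar_6_mid, jar_7_mid, jar_8_mid, jar_9_mid and place_3 below 0.022 m and (distance between jar_1_mid and pocket_0 below 0.013 m or distance between jar_1_mid and pocket_1 below 0.013 m or distance between jar_1_mid and pocket_2 below 0.013 m or distance between jar_1_mid and pocket_3 below 0.013 m or distance between jar_1_mid and pocket_4 below 0.013 m or distance between jar_1_mid and pocket_5 below 0.013 m or distance between jar_1_mid and place_3 below 0.022 m or distance between jar_1_mid and place_4 below 0.022 m) and (distance between jar_2_mid and pocket_0 below 0.013 m or distance between jar_2_mid and pocket_1 below 0.013 m or distance between jar_2_mid and pocket_2 below 0.013 m or distance between jar_2_mid and pocket_3 below 0.013 m or distance between jar_2_mid and pocket_4 below 0.013 m or distance between jar_2_mid and pocket_5 below 0.013 m or distance between jar_2_mid and place_3 below 0.022 m or distance between jar_2_mid and place_4 below 0.022 m) and (distance between jar_3_mid and pocket_0 below 0.013 m or distance between jar_3_mid and pocket_1 below 0.013 m or distance between jar_3_mid and pocket_2 below 0.013 m or distance between jar_3_mid and pocket_3 below 0.013 m or distance between jar_3_mid and pocket_4 below 0.013 m or distance between jar_3_mid and pocket_5 below 0.013 m or distance between jar_3_mid and place_3 below 0.022 m or distance between jar_3_mid and place_4 below 0.022 m) and (distance between jar_4_mid and pocket_0 below 0.013 m or distance between jar_4_mid and pocket_1 below 0.013 m or distance between jar_4_mid and pocket_2 below 0.013 m or distance between jar_4_mid and pocket_3 below 0.013 m or distance between jar_4_mid and pocket_4 below 0.013 m or distance between jar_4_mid and pocket_5 below 0.013 m or distance between jar_4_mid and place_3 below 0.022 m or distance between jar_4_mid and place_4 below 0.022 m) and (distance between jar_5_mid and pocket_0 below 0.013 m or distance between jar_5_mid and pocket_1 below 0.013 m or distance between jar_5_mid and pocket_2 below 0.013 m or distance between jar_5_mid and pocket_3 below 0.013 m or distance between jar_5_mid and pocket_4 below 0.013 m or distance between jar_5_mid and pocket_5 below 0.013 m or distance between jar_5_mid and place_3 below 0.022 m or distance between jar_5_mid and place_4 below 0.022 m) and (distance between jar_6_mid and pocket_0 below 0.013 m or distance between jar_6_mid and pocket_1 below 0.013 m or distance between jar_6_mid and pocket_2 below 0.013 m or distance between jar_6_mid and pocket_3 below 0.013 m or distance between jar_6_mid and pocket_4 below 0.013 m or distance between jar_6_mid and pocket_5 below 0.013 m or distance between jar_6_mid and place_3 below 0.022 m or distance between jar_6_mid and place_4 below 0.022 m) and (distance between jar_7_mid and pocket_0 below 0.013 m or distance between jar_7_mid and pocket_1 below 0.013 m or distance between jar_7_mid and pocket_2 below 0.013 m or distance between jar_7_mid and pocket_3 below 0.013 m or distance between jar_7_mid and pocket_4 below 0.013 m or distance between jar_7_mid and pocket_5 below 0.013 m or distance between jar_7_mid and place_3 below 0.022 m or distance between jar_7_mid and place_4 below 0.022 m) and (distance between jar_8_mid and pocket_0 below 0.013 m or distance between jar_8_mid and pocket_1 below 0.013 m or distance between jar_8_mid and pocket_2 below 0.013 m or distance between jar_8_mid and pocket_3 below 0.013 m or distance between jar_8_mid and pocket_4 below 0.013 m or distance between jar_8_mid and pocket_5 below 0.013 m or distance between jar_8_mid and place_3 below 0.022 m or distance between jar_8_mid and place_4 below 0.022 m) and (distance between jar_9_mid and pocket_0 below 0.013 m or distance between jar_9_mid and pocket_1 below 0.013 m or distance between jar_9_mid and pocket_2 below 0.013 m or distance between jar_9_mid and pocket_3 below 0.013 m or distance between jar_9_mid and pocket_4 below 0.013 m or distance between jar_9_mid and pocket_5 below 0.013 m or distance between jar_9_mid and place_3 below 0.022 m or distance between jar_9_mid and place_4 below 0.022 m) and angle between each of jar_1_mid, jar_2_mid, jar_3_mid, jar_4_mid, jar_5_mid, jar_6_mid, jar_7_mid, jar_8_mid, jar_9_mid's own z axis and vertical below 0.12 rad and linear speed of each of jar_1, jar_2, jar_3, jar_4, jar_5, jar_6, jar_7, jar_8, jar_9 below 0.03 m/s); the robot touches nothing.
It fails at once if a jar that already stood in the row on the shelf is pushed away or knocked down (moved more than 30 mm) (distance of any of row_1_mid, row_2_mid from where it was at the start of the episode above 0.03 m).
It fails at once if a bystanding bottle is moved more than 40 mm (distance of any of flux_bottle, ipa_pump from where it was at the start of the episode above 0.04 m).
Of jar_3, jar_4 only 1 to 1 are there at a start; the rules pass over those that are not, and their reading is None.
Of jar_5, jar_6, jar_7, jar_8, jar_9 only 4 to 5 are there at a start; the rules pass over those that are not, and their reading is None.
At some moment in a run one of jar_5, jar_6, jar_7, jar_8, jar_9 may be knocked a few centimetres aside while the robot is not near it.
Once in a run the grip may slacken for a moment while it holds something.
It also fails if it takes over 210 s, if anything falls off the work surface, if the arm or the gripper's body presses on something with over 40 N, if the wrist force passes 120 N, or if a joint passes its speed limit or range.

ROBOT

A 6-joint arm with a two-finger parallel gripper is mounted at the origin on a cart in front of the work surface, level with it; the furniture and walls round the work are solid. World frame = base frame: x ahead of the robot, y to its left, z up, the work surface at z = 0. Lengths are in m, angles in degrees, forces in N, time in s.
With the tool pointing down it reaches from about 0.35 to 0.875 m from the base axis. Payload 4.2 kg.
Tool frame: the origin (TCP) lies on the front face of the gripper's body, between the roots of the fingers; the fingertips stand 70 mm ahead of it and the grasp point (between the pads) lies 51 mm ahead of it (r.nose_length is the distance from the TCP to the fingertips, in m); z points along the fingers, y is the direction in which the jaws open and shut (so a half turn about z gives the same grasp; the last joint's range is limited). The gripper opens to 87 mm and grips with 3 to 60 N. Pads are 19 mm wide; open, the fingers measure 117 mm over their backs; the gripper's body (75 mm by 190 mm) begins 51 mm behind the grasp point.
Start: joints at [14.817, 22.042, 0.453, 0, -68.411, -14.817], TCP at [0.625, 0, 0.292] pointing down, gripper open.
Joint ranges: [-179.83, 179.83], [-69.29, 118.12], [-61.27, 80.66], [-181.25, 117.63], [-171.15, -9.14], [-177.46, 177.46]. Speed limits (degrees/s): [159.86, 159.86, 180, 180, 180, 180].

INTERFACE

Orientations are given as a 3x3 rotation matrix whose columns are the frame's x, y, z axes.
In Python, from station import telemetry, capture, order, r gives the robot as it stands.
- The arm moves only by the tool drive_tool, never from a script. Its argument "series" is a list of rows, each a list of 4 numbers: the shift along the tool's x, y, z as a fraction of full scale, then the turn about the tool's z as a fraction of full scale. In form: [[dx, dy, dz, turn], ...]. A call has 1 to 10 rows; each row is the pose to reach, as a shift and turn from the pose commanded when the call began, along the tool's axes at that moment; what a row does not reach only later rows make up. Full scale, the value 1, is 0.12 m for a shift and 2 rad for a turn. A row lasts 1/8 s, in which the tool goes at most 62.5 mm and 10.7 degrees, less where a joint would pass 70% of its speed; a pose out of reach is approached as far as the arm can. A call with a number of a shift or a turn outside -1 to 1 is refused whole. A call with a gripper value outside its range is refused whole. "fingers" is the finger opening in mm, from 0 to 87, set as the call begins (left out, the last holds). The fingers move at their own pace and stop on an object; the grip force is fixed at half the most. Time passes only in rows, so rows that repeat a pose let the fingers close. It gives the time, the measured TCP pose, the force and the opening at its end, in the units of the state.
- telemetry.sense(): the state, without advancing time (a new reading comes with each control period).
- capture(name): name is "scene" or "side" or "wrist"; returns a dict with "color" (480x640x3 uint8, blue, green, red), "fx", "fy", "cx", "cy" (pixels), "eye" and "attitude" of the camera in the world; the wrist camera has in their place "mount" (4x4, takes a point from camera to tool coordinates, whose origin is the TCP and whose axes are the flange's). Camera axes: x right, y up, looking along -z (the intrinsics and any distortion apply to the point x, -y, -z); pixel columns grow to the right and rows downward; lengths in m; the calibration is good to about 2 mm. A picture is of the moment at which its call begins: read the wrist's pose just before it. There is no depth.
- order.finish_job(): hands the job in, once; it reports no verdict.
The state is a dict: "time_s": time; "joints": joint angles; "joint_velocities": joint speeds; "effort": joint torques, N m; "tcp_pos": TCP position; "ee_rot": TCP orientation; "wrist_force": force on the tool from outside, world axes, zero at the start; "moment": the same for the moment, N m; "gripper_width": opening from 0.0 (shut) to 1.0 (fully open).
Only numpy, scipy, OpenCV 4.12 (cv2) and the standard library are available. Lean on these libraries where they do the work, as an engineer would, in place of code of your own. Each camera call takes 0.05 s, during which the arm holds its last target. There are 200 camera calls.

## Working session

There is one attempt and no reset: what is moved stays moved. The work goes in short steps, Python scripts to look and compute and a tool call to move; the robot and the scene stay as the last step left them, time stands still between calls to the robot, and variables do not carry over. Pictures are saved under pics/ and viewed, about 12 in all and at most 16, crops included, and the job is handed in when it is done.

Besides the shell and the picture viewer there is one more tool, called after "Call:" by a JSON object that holds its "op" and its "data". drive_tool: Moves the arm, as the interface text tells. Shift numbers are shares of 0.12 m and turn numbers shares of 2 rad, none past 1 either way. Its arguments: {"type":"object","properties":{"series":{"type":"array","items":{"type":"array","items":{"type":"number","minimum":-1,"maximum":1}}},"fingers":{"type":"number"}},"required":["series"]}

```bash
ls; mkdir -p pics; python3 - <<'E'
from station import telemetry,capture,order,r
import cv2,numpy as np
s=telemetry.sense();print(s)
for n in("scene","side","wrist"):
    c=capture(n);cv2.imwrite(f"pics/{n}0.png",c["color"]);print(n,{k:v for k,v in c.items() if k!="color"})
E
```

```text
pics
{'time_s': 0.0, 'joints': array([ 1.48157338e+01,  2.20903034e+01,  3.78258577e-01, -2.85926028e-02,
       -6.84110797e+01, -1.48160211e+01]), 'joint_velocities': array([ 0.06353704, -0.03489499, -0.01600559, -0.06894203, -0.01706053,
        0.00309063]), 'effort': array([ 5.69075401e-04, -3.90661991e+01,  1.87403029e+01,  4.22001421e+00,
        1.09914420e-02, -1.81494070e-04]), 'tcp_pos': array([6.24538443e-01, 1.17774038e-05, 2.91154901e-01]), 'ee_rot': array([[-1.89020443e-04, -9.99997571e-01, -2.19609796e-03],
       [-9.99999977e-01,  1.89242473e-04, -1.00894807e-04],
       [ 1.01310157e-04,  2.19607884e-03, -9.99997583e-01]]), 'wrist_force': array([-0.58994867,  0.10077503, -0.24474351]), 'moment': array([-0.01830397,  0.00637109,  0.02198771]), 'gripper_width': 0.9974679511693113}
scene {'fx': 572.5807390285388, 'fy': 572.5807390285388, 'cx': 317.76524789298946, 'cy': 240.42573008096966, 'eye': array([-0.17673836,  0.47943799,  1.08839775]), 'attitude': array([[-0.62476599,  0.59112851, -0.51013188],
       [-0.78065855, -0.4858521 ,  0.39309028],
       [-0.01548178,  0.64382825,  0.76501339]])}
side {'fx': 557.48745463944, 'fy': 557.48745463944, 'cx': 320.41188944344594, 'cy': 240.3060609926186, 'eye': array([0.22931292, 0.96894356, 0.70847855]), 'attitude': array([[-0.96188323,  0.16342541, -0.21925505],
       [-0.27227027, -0.4976137 ,  0.82355905],
       [ 0.02548616,  0.85186427,  0.52314216]])}
wrist {'fx': 373.85350836044245, 'fy': 373.85350836044245, 'cx': 319.6161475376202, 'cy': 234.85522079010295, 'mount': array([[ 4.20407532e-05,  9.60836653e-01,  2.77115362e-01,
         7.71721654e-02],
       [ 9.99999984e-01,  7.77576010e-06, -1.78669228e-04,
         8.43019338e-04],
       [-1.73826726e-04,  2.77115365e-01, -9.60836638e-01,
        -9.30826039e-02],
       [ 0.00000000e+00,  0.00000000e+00,  0.00000000e+00,
         1.00000000e+00]])}
```

View pics/scene0.png

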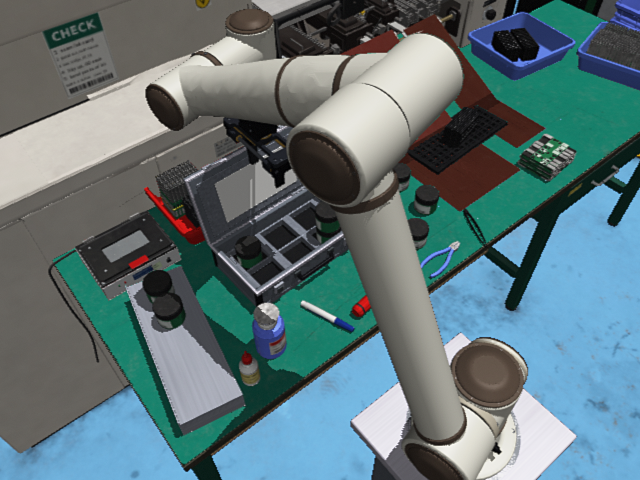

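View pics/side0.png

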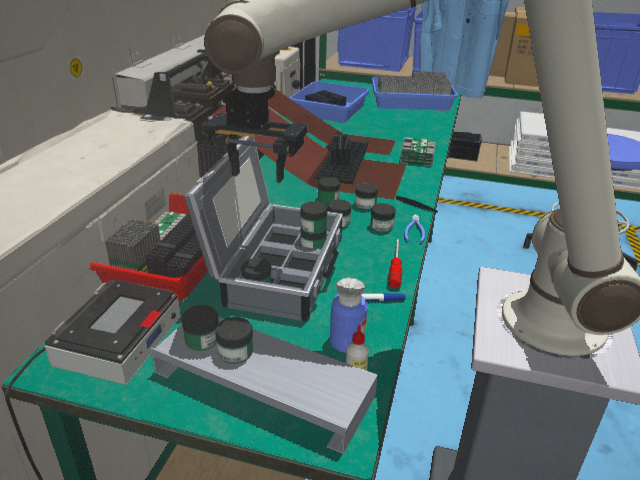

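View pics/wrist0.png

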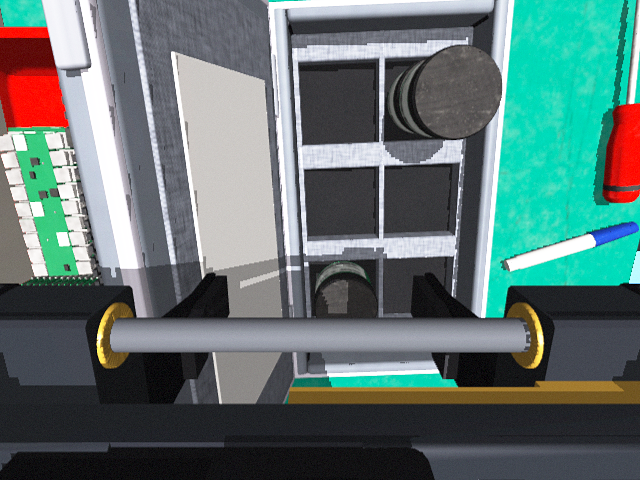

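```bash
cat > h.py <<'E'
from station import telemetry,capture,order,r
import cv2,numpy as np
from scipy.optimize import least_squares
class Cam:
    def __init__(s,n,save=None):
        st=telemetry.sense();c=capture(n);s.img=c["color"]
        s.K=np.array([[c["fx"],0,c["cx"]],[0,c["fy"],c["cy"]],[0,0,1]])
        if n=="wrist":
            T=np.eye(4);T[:3,:3]=st["ee_rot"];T[:3,3]=st["tcp_pos"];M=T@c["mount"]
            s.R,s.t=M[:3,:3],M[:3,3]
        else: s.R,s.t=c["attitude"],c["eye"]
        if save: cv2.imwrite(f"pics/{save}.png",s.img)
    def proj(s,P):
        q=(np.atleast_2d(P)-s.t)@s.R*[1,-1,-1]; q=q@s.K.T
        return q[:,:2]/q[:,2:]
    def ray(s,u,v): return s.R@(np.linalg.inv(s.K)@[u,v,1]*[1,-1,-1])
    def at(s,u,v,z):
        d=s.ray(u,v);return s.t+d*(z-s.t[2])/d[2]
E
python3 - <<'E'
from h import *
a=Cam("side")
print("case rim front-right, front-left corners, etc at z=.072")
for n,uv,z in [("rim fl",(307,292),.072),("rim fr",(341,211),.072),("rim bl",(222,283),.072),("row2 cap",(235,326),.103),("row1 cap",(200,313),.103),
 ("shelf A",(376,375),.05),("shelf B",(341,430),.05),("j",(329,184),.053),("j",(366,188),.053),("j",(384,210),.053),("j",(341,207),.053),("stack",(314,209),.118),("pj",(258,262),.065),("flux",(358,370),0),("pump",(349,340),0)]:
    print(n,a.at(*uv,z).round(3))
E
```

```text
case rim front-right, front-left corners, etc at z=.072
rim fl [0.469 0.155 0.072]
rim fr [ 0.486 -0.177  0.072]
rim bl [0.634 0.177 0.072]
row2 cap [0.544 0.32  0.103]
row1 cap [0.613 0.307 0.103]
shelf A [0.305 0.307 0.05 ]
shelf B [0.333 0.43  0.05 ]
j [ 0.561 -0.349  0.053]
j [ 0.461 -0.357  0.053]
j [ 0.393 -0.25   0.053]
j [ 0.498 -0.232  0.053]
stack [ 0.527 -0.084  0.118]
pj [0.598 0.079 0.065]
flux [0.344 0.254 0.   ]
pump [0.377 0.182 0.   ]
```

Call:
{"op": "drive_tool", "data": {"series": [[0,0.2,-0.2,0.08],[0,0.5,-0.4,0.17],[0,0.8,-0.5,0.26],[0,0.8,-0.5,0.35],[0,0.8,-0.5,0.44],[0,0.8,-0.5,0.53],[0,0.8,-0.5,0.62],[0,0.8,-0.5,0.71],[0,0.8,-0.5,0.785],[0,0.8,-0.5,0.785]]}}

```text
time_s: 1.45
tcp_pos: [0.5289, 0.0, 0.3521]
ee_rot: [[-1.0, -0.003, -0.0], [-0.003, 1.0, -0.0], [0.0, -0.0, -1.0]]
wrist_force: [-0.1, 0.1, 0.7]
gripper_width: 0.997
```

```bash
python3 - <<'E'
from h import *
c=Cam("wrist","w1");s=telemetry.sense();print(s["tcp_pos"],s["ee_rot"].round(3),s["joints"].round(1))
c=Cam("scene","s1")
E
```

```text
[5.28891528e-01 2.92861596e-05 3.52137005e-01] [[-1.    -0.003 -0.   ]
 [-0.003  1.     0.   ]
 [ 0.     0.    -1.   ]] [  17.6   10.4   -7.2   -0.   -72.5 -107.4]
```

View pics/w1.png

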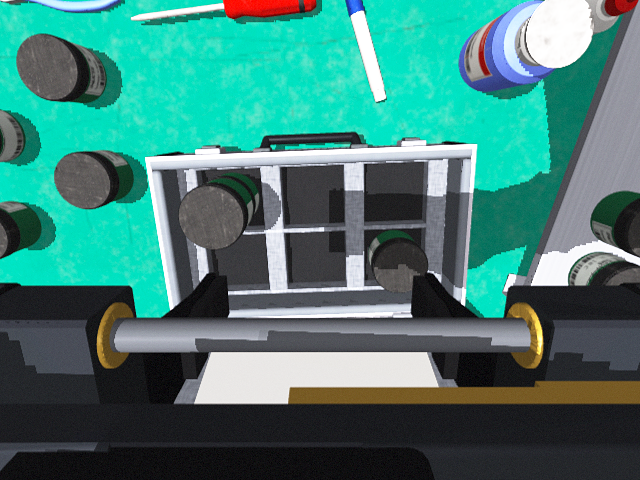

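```bash
python3 - <<'E'
import cv2
i=cv2.imread("pics/w1.png")[130:330,140:490]
cv2.imwrite("pics/w1c.png",cv2.resize(i,None,fx=2.25,fy=2.25,interpolation=cv2.INTER_CUBIC))
E
```

```text
(no output)
```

View pics/w1c.png

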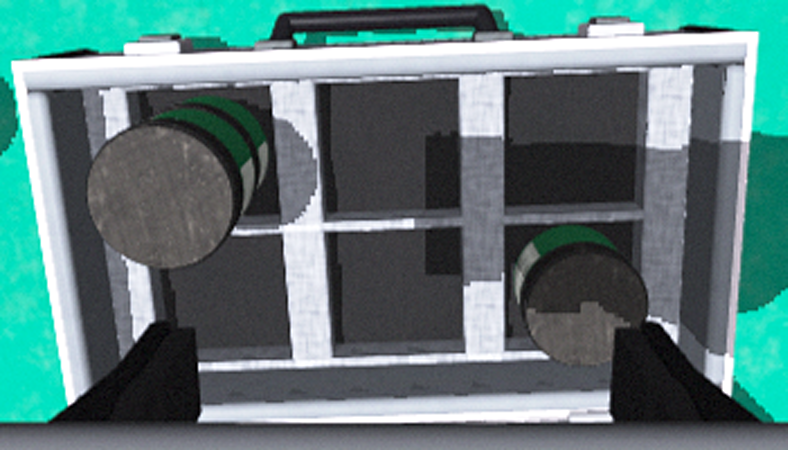

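```bash
python3 - <<'E'
from h import *
import json
c=Cam("wrist"); sd=Cam("side")
M=np.array([[-89.5,-161,72],[-89.5,161,72],[-2.5,-35,32],[-2.5,35,32],[-2.5,57,32],[-2.5,127,32],[72.5,-35,32],[72.5,35,32],[-72.5,-35,32],[-72.5,35,32]])/1e3
Q=np.array([[12,62],[757,31],[325,222],[462,217],[505,215],[643,209],[330,355],[464,352],[316,83],[459,78]])/2.25+[140,130]
def T(p,M):
    a=p[2];return M@np.array([[np.cos(a),np.sin(a),0],[-np.sin(a),np.cos(a),0],[0,0,1]])+[p[0],p[1],0]
f=lambda p:(c.proj(T(p,M))-Q).ravel()
s=least_squares(f,[.57,0,0],loss="soft_l1");print(s.x,f(s.x).reshape(-1,2).round(1).tolist())
p=s.x;json.dump(p.tolist(),open("case.json","w"))
pk=T(p,np.array([[x,y,.0385] for x in(-.0375,.0375) for y in(.092,0,-.092)]));print(pk.round(4))
print("side px check rim",sd.proj(T(p,np.array([[-.0895,.161,.072],[-.0895,-.161,.072],[.0895,.161,.072]]))).round(0))
for n,uv,z in [("j",(45,67),.053),("j",(86,180),.053),("stack",(213,215),.118),("p3",(397,264),.065),("j",(3,135),.053),("j",(6,230),.053)]:print(n,c.at(*uv,z).round(3))
E
```

```text
[ 0.56446972 -0.00687571  0.04063172] [[1.0, 0.3], [-0.6, 1.5], [-0.5, -0.5], [-0.2, -0.5], [-0.0, -0.3], [0.1, 0.2], [1.3, 0.7], [0.1, 0.0], [-0.5, -0.5], [-0.0, -0.7]]
[[ 0.5233  0.0835  0.0385]
 [ 0.527  -0.0084  0.0385]
 [ 0.5307 -0.1003  0.0385]
 [ 0.5982  0.0866  0.0385]
 [ 0.6019 -0.0054  0.0385]
 [ 0.6057 -0.0973  0.0385]]
side px check rim [[308. 291.]
 [342. 212.]
 [220. 276.]]
j [ 0.397 -0.267  0.053]
j [ 0.506 -0.246  0.053]
stack [ 0.528 -0.097  0.118]
p3 [0.594 0.083 0.065]
j [ 0.461 -0.323  0.053]
j [ 0.561 -0.343  0.053]
```

```bash
cat >> h.py <<'E'
def cap(c,x,y,top,w=.06,save=None):
    """rectify the plane z=top round (x,y), 0.5 mm/px (rows +x down, cols +y right); circle of the cap"""
    n=int(w/.0005);S=np.array([[x-w,y-w,top],[x-w,y+w,top],[x+w,y+w,top],[x+w,y-w,top]])
    D=np.float32([[0,0],[2*n,0],[2*n,2*n],[0,2*n]])
    P=cv2.warpPerspective(c.img,cv2.getPerspectiveTransform(np.float32(c.proj(S)),D),(2*n,2*n))
    g=cv2.GaussianBlur(cv2.cvtColor(P,cv2.COLOR_BGR2GRAY),(5,5),1.5)
    h=cv2.HoughCircles(g,cv2.HOUGH_GRADIENT,1,40,param1=80,param2=12,minRadius=55,maxRadius=64)
    out=[]
    if h is not None:
        for u,v,R in h[0][:3]:
            m=np.zeros_like(g);cv2.circle(m,(int(u),int(v)),int(R)-6,255,-1)
            px=P[m>0].astype(int)
            out.append((round(x-w+v*.0005,4),round(y-w+u*.0005,4),round(R*.5,1),round(float(px.mean()),0),round(float(np.ptp(px,axis=1).mean()),0)))
        for u,v,R in h[0][:1]: cv2.circle(P,(int(u),int(v)),int(R),(0,0,255),1)
    if save: cv2.imwrite(f"pics/{save}.png",P)
    return out,P
E
python3 - <<'E'
from h import *
c=Cam("wrist");L=[]
for x,y,z in[(.528,-.097,.118),(.594,.083,.065),(.397,-.267,.053),(.506,-.246,.053)]:
    o,P=cap(c,x,y,z);print(o);L.append(P)
cv2.imwrite("pics/m1.png",cv2.resize(np.hstack(L),None,fx=.8,fy=.8))
E
```

```text
[(np.float32(0.5302), np.float32(-0.0998), np.float32(29.5), 94.0, 5.0)]
[(np.float32(0.5932), np.float32(0.0832), np.float32(29.4), 61.0, 4.0)]
[(np.float32(0.3973), np.float32(-0.2642), np.float32(30.0), 94.0, 5.0), (np.float32(0.4032), np.float32(-0.2417), np.float32(27.8), 71.0, 6.0)]
[(np.float32(0.5068), np.float32(-0.2498), np.float32(28.2), 94.0, 5.0), (np.float32(0.4978), np.float32(-0.2258), np.float32(30.5), 73.0, 21.0)]
```

View pics/m1.png

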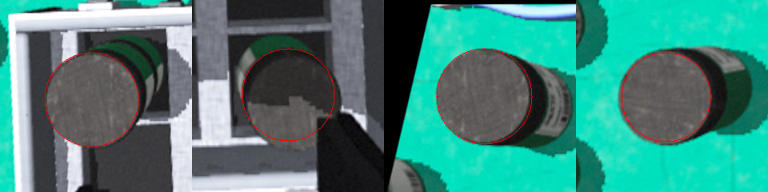

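Call:
{"op": "drive_tool", "data": {"series": [[0,-0.3,0.3,0],[0,-0.6,0.6,0],[-0.01,-0.833,0.9,0],[-0.01,-0.833,0.9,0],[-0.01,-0.833,0.9,0]]}}

```text
time_s: 2.33
tcp_pos: [0.531, -0.0997, 0.2453]
ee_rot: [[-1.0, -0.002, 0.002], [-0.002, 1.0, -0.0], [-0.002, -0.0, -1.0]]
wrist_force: [-0.5, -0.6, 0.3]
gripper_width: 1.003
```

Call:
{"op": "drive_tool", "data": {"series": [[0,0,0.2,0],[0,0,0.4,0],[0,0,0.6,0],[0,0,0.708,0],[0,0,0.708,0]]}}

```text
time_s: 2.95
tcp_pos: [0.5306, -0.0994, 0.1596]
ee_rot: [[-1.0, -0.002, 0.0], [-0.002, 1.0, -0.0], [-0.0, -0.0, -1.0]]
wrist_force: [-0.9, 0.0, -0.8]
gripper_width: 1.002
```

Call:
{"op": "drive_tool", "data": {"series": [[0,0,0,0],[0,0,0,0],[0,0,0,0],[0,0,0,0],[0,0,0,0],[0,0,0,0]], "fingers": 50}}

```text
time_s: 3.7
tcp_pos: [0.5307, -0.0999, 0.1598]
ee_rot: [[-1.0, -0.001, 0.001], [-0.001, 1.0, -0.0], [-0.001, -0.0, -1.0]]
wrist_force: [-0.2, 0.6, 4.7]
gripper_width: 0.689
```

Call:
{"op": "drive_tool", "data": {"series": [[0,0,-0.15,0],[0,0,-0.4,0],[0,0,-0.7,0],[0,0,-0.85,0],[0,0,-0.85,0]]}}

```text
time_s: 4.32
tcp_pos: [0.5299, -0.1, 0.2612]
ee_rot: [[-1.0, -0.0, 0.0], [-0.0, 1.0, 0.001], [-0.0, 0.001, -1.0]]
wrist_force: [-0.4, 0.4, -4.9]
gripper_width: 0.685
```

Call:
{"op": "drive_tool", "data": {"series": [[0,0.2,0,0],[0.02,0.5,0,0],[0.057,0.75,0,0],[0.057,0.75,0,0]]}}

```text
time_s: 4.82
tcp_pos: [0.522, -0.0087, 0.2589]
ee_rot: [[-1.0, -0.003, -0.005], [-0.003, 1.0, -0.0], [0.005, -0.0, -1.0]]
wrist_force: [-1.4, 0.1, -3.9]
gripper_width: 0.688
```

Call:
{"op": "drive_tool", "data": {"series": [[0,0.2,0,0],[0,0.5,0.15,0],[0,0.779,0.35,0],[0,0.779,0.6,0],[0,0.779,0.6,0],[0,0.779,0.6,0]]}}

```text
time_s: 5.58
tcp_pos: [0.5237, 0.0829, 0.1896]
ee_rot: [[-1.0, -0.0, 0.0], [-0.0, 1.0, -0.001], [-0.0, -0.001, -1.0]]
wrist_force: [-0.6, -0.7, -4.0]
gripper_width: 0.687
```

Call:
{"op": "drive_tool", "data": {"series": [[0,0,0.12,0],[0,0,0.25,0],[0,0,0.36,0],[0,0,0.46,0],[0,0,0.46,0]]}}

```text
time_s: 6.2
tcp_pos: [0.5228, 0.0832, 0.133]
ee_rot: [[-1.0, -0.001, -0.002], [-0.001, 1.0, -0.001], [0.002, -0.001, -1.0]]
wrist_force: [0.4, -0.3, -3.5]
gripper_width: 0.689
```

Call:
{"op": "drive_tool", "data": {"series": [[0,0,0.06,0],[0,0,0.12,0],[0,0,0.18,0],[0,0,0.22,0],[0,0,0.22,0]]}}

```text
time_s: 6.82
tcp_pos: [0.5233, 0.0836, 0.1074]
ee_rot: [[-1.0, -0.001, -0.0], [-0.001, 1.0, -0.0], [0.0, -0.0, -1.0]]
wrist_force: [0.1, 0.3, -3.7]
gripper_width: 0.688
```

Call:
{"op": "drive_tool", "data": {"series": [[0,0,0,0],[0,0,0,0],[0,0,-0.1,0],[0,0,-0.4,0],[0,0,-0.9,0],[0,0,-0.9,0]], "fingers": 72}}

```text
time_s: 7.58
tcp_pos: [0.526, 0.0845, 0.2221]
ee_rot: [[-1.0, -0.002, 0.013], [-0.002, 1.0, 0.005], [-0.013, 0.005, -1.0]]
wrist_force: [0.6, 0.5, -0.6]
gripper_width: 0.831
```

Call:
{"op": "drive_tool", "data": {"series": [[0,-0.3,-0.3,0],[0.1,-0.7,-0.7,0],[0.3,-0.95,-0.7,0]]}}

```text
time_s: 7.95
tcp_pos: [0.4885, -0.0316, 0.3031]
ee_rot: [[-1.0, -0.001, 0.007], [-0.001, 1.0, 0.001], [-0.007, 0.001, -1.0]]
wrist_force: [0.3, -0.0, -0.7]
gripper_width: 0.828
```

Call:
{"op": "drive_tool", "data": {"series": [[0,-0.5,0,0],[0,-0.95,0,0]]}}

```text
time_s: 8.2
tcp_pos: [0.4868, -0.146, 0.3004]
ee_rot: [[-1.0, -0.001, 0.001], [-0.001, 1.0, 0.0], [-0.001, 0.0, -1.0]]
wrist_force: [0.4, 0.7, 0.8]
gripper_width: 0.825
```

Call:
{"op": "drive_tool", "data": {"series": [[0,-0.5,0,0],[0,-0.9,0,0],[0,-0.9,0,0],[0,-0.9,0,0]]}}

```text
time_s: 8.7
tcp_pos: [0.4871, -0.2523, 0.2995]
ee_rot: [[-1.0, -0.0, -0.0], [-0.0, 1.0, 0.0], [0.0, 0.0, -1.0]]
wrist_force: [-0.5, 0.5, -0.3]
gripper_width: 0.829
```

```bash
python3 - <<'E'
from h import *
c=Cam("wrist","w2");print(telemetry.sense()["tcp_pos"])
L=[]
for x,y,z in[(.397,-.266,.053),(.507,-.249,.053),(.461,-.34,.053),(.561,-.345,.053)]:
    o,P=cap(c,x,y,z);print(o);L.append(P)
E
```

```text
[ 0.48733288 -0.25183026  0.29967563]
[(np.float32(0.3968), np.float32(-0.2648), np.float32(30.6), 99.0, 5.0)]
[(np.float32(0.5058), np.float32(-0.2502), np.float32(30.6), 52.0, 3.0)]
[(np.float32(0.4602), np.float32(-0.3658), np.float32(31.7), 96.0, 5.0), (np.float32(0.4588), np.float32(-0.3442), np.float32(30.0), 87.0, 32.0)]
[(np.float32(0.5668), np.float32(-0.3722), np.float32(29.0), 71.0, 4.0)]
```

View pics/w2.png

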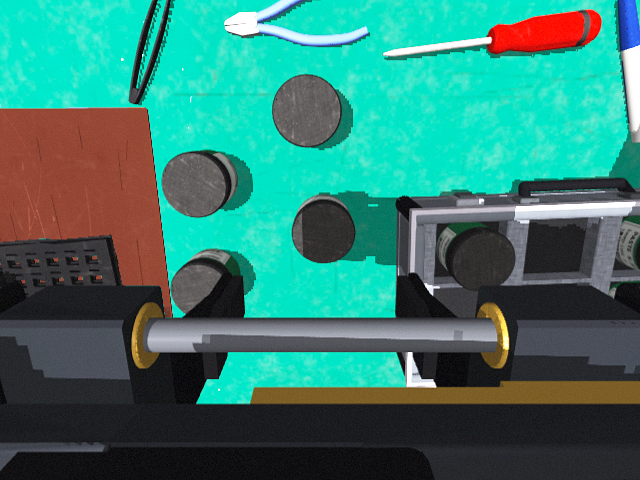

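Call:
{"op": "drive_tool", "data": {"series": [[-0.157,0.013,0.3,0],[-0.157,0.013,0.6,0],[-0.157,0.013,0.85,0],[-0.157,0.013,0.85,0]], "fingers": 82}}

```text
time_s: 9.25
tcp_pos: [0.5053, -0.2493, 0.1958]
ee_rot: [[-1.0, -0.003, -0.005], [-0.003, 1.0, 0.001], [0.005, 0.001, -1.0]]
wrist_force: [-0.6, -0.4, 1.3]
gripper_width: 0.942
```

Call:
{"op": "drive_tool", "data": {"series": [[0,0,0.25,0],[0,0,0.5,0],[0,0,0.7,0],[0,0,0.86,0],[0,0,0.86,0]]}}

```text
time_s: 9.88
tcp_pos: [0.5068, -0.2503, 0.0949]
ee_rot: [[-1.0, -0.002, -0.001], [-0.002, 1.0, -0.0], [0.001, -0.0, -1.0]]
wrist_force: [0.1, -0.4, -0.1]
gripper_width: 0.941
```

Call:
{"op": "drive_tool", "data": {"series": [[0,0,0,0],[0,0,0,0],[0,0,0,0],[0,0,0,0],[0,0,0,0]], "fingers": 50}}

```text
time_s: 10.5
tcp_pos: [0.5069, -0.2505, 0.0956]
ee_rot: [[-1.0, -0.001, 0.001], [-0.001, 1.0, 0.0], [-0.001, 0.0, -1.0]]
wrist_force: [-0.7, 4.0, 5.3]
gripper_width: 0.69
```

Call:
{"op": "drive_tool", "data": {"series": [[0,0,-0.15,0],[0,0,-0.4,0],[0,0,-0.7,0],[0,0,-1,0],[0,0,-1,0],[0,0,-1,0]]}}

```text
time_s: 11.25
tcp_pos: [0.505, -0.2505, 0.2124]
ee_rot: [[-1.0, 0.0, -0.004], [0.0, 1.0, 0.002], [0.004, 0.002, -1.0]]
wrist_force: [-0.1, 0.2, -5.3]
gripper_width: 0.694
```

Call:
{"op": "drive_tool", "data": {"series": [[-0.1,0.15,0,0],[-0.3,0.4,0,0],[-0.5,0.64,0,0],[-0.5,0.64,0,0]]}}

```text
time_s: 11.75
tcp_pos: [0.5678, -0.1714, 0.2124]
ee_rot: [[-1.0, -0.004, -0.002], [-0.004, 1.0, 0.001], [0.002, 0.001, -1.0]]
wrist_force: [-0.7, 0.3, -3.3]
gripper_width: 0.687
```

Call:
{"op": "drive_tool", "data": {"series": [[-0.15,0.25,0,0],[-0.327,0.637,0.2,0],[-0.327,0.637,0.4,0],[-0.327,0.637,0.55,0],[-0.327,0.637,0.67,0],[-0.327,0.637,0.67,0],[-0.327,0.637,0.67,0],[-0.327,0.637,0.67,0]]}}

```text
time_s: 12.75
tcp_pos: [0.6058, -0.0977, 0.1349]
ee_rot: [[-1.0, -0.001, 0.001], [-0.001, 1.0, 0.0], [-0.001, 0.0, -1.0]]
wrist_force: [-0.2, -0.1, -4.2]
gripper_width: 0.69
```

Call:
{"op": "drive_tool", "data": {"series": [[0,0,0.06,0],[0,0,0.12,0],[0,0,0.18,0],[0,0,0.226,0],[0,0,0.226,0]]}}

```text
time_s: 13.38
tcp_pos: [0.6041, -0.0979, 0.112]
ee_rot: [[-1.0, -0.003, -0.003], [-0.003, 1.0, -0.002], [0.003, -0.002, -1.0]]
wrist_force: [-12.3, 2.7, 25.3]
gripper_width: 0.692
```

Call:
{"op": "drive_tool", "data": {"series": [[0,0,0,0],[0,0,0,0],[0,0,-0.1,0],[0,0,-0.4,0],[0,0,-0.9,0],[0,0,-0.9,0]], "fingers": 72}}

```text
time_s: 14.12
tcp_pos: [0.6086, -0.0977, 0.2214]
ee_rot: [[-1.0, -0.002, 0.013], [-0.002, 1.0, -0.001], [-0.013, -0.001, -1.0]]
wrist_force: [0.2, -0.7, -0.9]
gripper_width: 0.828
```

Call:
{"op": "drive_tool", "data": {"series": [[0.2,-0.4,-0.4,0],[0.5,-0.8,-0.6,0],[0.5,-0.8,-0.6,0]]}}

```text
time_s: 14.5
tcp_pos: [0.5446, -0.1959, 0.2893]
ee_rot: [[-1.0, 0.002, 0.004], [0.002, 1.0, -0.001], [-0.004, -0.001, -1.0]]
wrist_force: [0.6, 0.5, -0.5]
gripper_width: 0.826
```

Call:
{"op": "drive_tool", "data": {"series": [[0.3,-0.4,0,0],[0.5,-0.8,0,0],[0.5,-0.8,0,0],[0.5,-0.8,0,0]]}}

```text
time_s: 15.0
tcp_pos: [0.4858, -0.2895, 0.2863]
ee_rot: [[-1.0, -0.0, -0.001], [-0.0, 1.0, 0.001], [0.001, 0.001, -1.0]]
wrist_force: [-0.1, 0.1, 0.6]
gripper_width: 0.828
```

```bash
python3 - <<'E'
from h import *
c=Cam("wrist","w3");print(telemetry.sense()["tcp_pos"])
for x,y,z in[(.397,-.265,.053),(.460,-.366,.053),(.567,-.372,.053),(.6057,-.0973,.065),(.5307,-.1,.065)]:
    print(cap(c,x,y,z)[0])
s=Cam("side","sd3")
E
```

```text
[ 0.48613099 -0.28906778  0.28643697]
[(np.float32(0.3968), np.float32(-0.2647), np.float32(30.5), 99.0, 5.0)]
[(np.float32(0.4608), np.float32(-0.3672), np.float32(30.6), 100.0, 5.0)]
[(np.float32(0.5663), np.float32(-0.3708), np.float32(27.8), 45.0, 3.0)]
[]
[(np.float32(0.5314), np.float32(-0.1037), np.float32(31.7), 44.0, 3.0), (np.float32(0.5164), np.float32(-0.1197), np.float32(29.0), 48.0, 8.0)]
```

View pics/sd3.png

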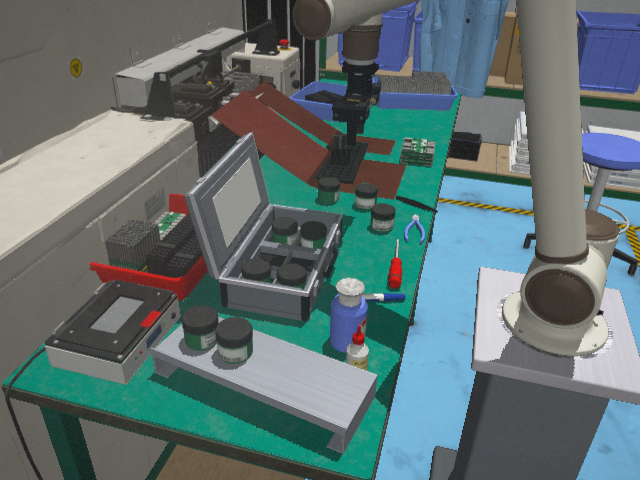

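Call:
{"op": "drive_tool", "data": {"series": [[-0.3,0.4,0,0],[-0.6,0.8,0,0],[-0.6,0.8,0,0]]}}

```text
time_s: 15.48
tcp_pos: [0.5602, -0.1894, 0.2864]
ee_rot: [[-1.0, -0.008, 0.0], [-0.008, 1.0, 0.0], [-0.0, 0.0, -1.0]]
wrist_force: [-0.0, -0.1, -0.6]
gripper_width: 0.829
```

Call:
{"op": "drive_tool", "data": {"series": [[-0.2,0.3,0,0],[-0.5,0.6,0,0],[-0.5,0.6,0,0],[-0.5,0.6,0,0],[-0.5,0.6,0,0]]}}

```text
time_s: 16.1
tcp_pos: [0.6168, -0.1222, 0.2871]
ee_rot: [[-1.0, -0.0, -0.0], [-0.0, 1.0, -0.0], [0.0, -0.0, -1.0]]
wrist_force: [-0.7, 0.5, 0.1]
gripper_width: 0.828
```

```bash
python3 - <<'E'
from h import *
c=Cam("wrist","w4");print(telemetry.sense()["tcp_pos"])
for x,y,z in[(.6057,-.0973,.065),(.5307,-.1,.065),(.5233,.0835,.065),(.594,.083,.065)]:
    print(cap(c,x,y,z,.045)[0])
p=__import__("json").load(open("case.json"));a=p[2];R=np.array([[np.cos(a),-np.sin(a)],[np.sin(a),np.cos(a)]])
i=c.img.copy()
for x in(-.0725,-.0025,.0025,.0725):
  for y in(-.127,-.057,-.035,.035,.057,.127):
    q=np.append(R@[x,y]+p[:2],.032);u=c.proj(q)[0].astype(int);cv2.circle(i,tuple(map(int,u)),1,(0,0,255),-1)
cv2.imwrite("pics/w4c.png",cv2.resize(i[100:340,170:490],None,fx=2.4,fy=2.4,interpolation=cv2.INTER_CUBIC))
E
```

```text
[ 0.61687365 -0.12229357  0.2871575 ]
[(np.float32(0.601), np.float32(-0.099), np.float32(29.0), 75.0, 4.0)]
[(np.float32(0.5315), np.float32(-0.1017), np.float32(29.4), 101.0, 5.0)]
[(np.float32(0.523), np.float32(0.0832), np.float32(28.8), 97.0, 5.0), (np.float32(0.521), np.float32(0.0602), np.float32(30.6), 85.0, 7.0)]
[(np.float32(0.5983), np.float32(0.0872), np.float32(29.0), 88.0, 5.0)]
```

View pics/w4c.png

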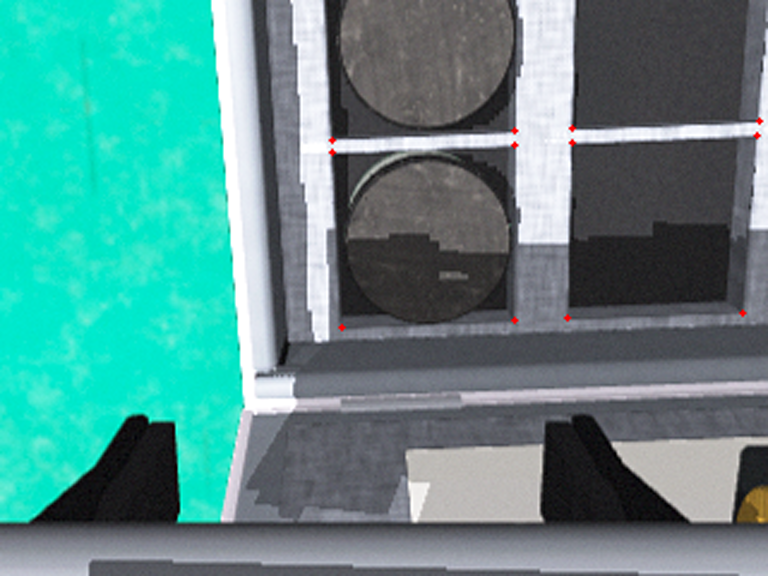

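Call:
{"op": "drive_tool", "data": {"series": [[0.4,-0.3,0,0],[0.92,-0.6,0,0],[0.92,-0.6,0,0]], "fingers": 82}}

```text
time_s: 16.52
tcp_pos: [0.5035, -0.1956, 0.2877]
ee_rot: [[-1.0, 0.003, -0.0], [0.003, 1.0, 0.0], [0.0, 0.0, -1.0]]
wrist_force: [0.7, -1.6, -0.3]
gripper_width: 0.939
```

Call:
{"op": "drive_tool", "data": {"series": [[0.4,-0.3,0,0],[0.91,-0.588,0,0],[0.91,-0.588,0,0],[0.91,-0.588,0.3,0],[0.91,-0.588,0.3,0],[0.91,-0.588,0.3,0]]}}

```text
time_s: 17.27
tcp_pos: [0.3992, -0.2645, 0.2519]
ee_rot: [[-1.0, -0.002, 0.001], [-0.002, 1.0, -0.001], [-0.001, -0.001, -1.0]]
wrist_force: [0.5, -0.0, -0.7]
gripper_width: 0.944
```

```bash
python3 - <<'E'
from h import *
c=Cam("wrist","w5");print(telemetry.sense()["tcp_pos"])
for x,y,z in[(.397,-.265,.053)]:
    print(cap(c,x,y,z,.045)[0])
E
```

```text
[ 0.39929132 -0.26449047  0.25219184]
[(np.float32(0.3962), np.float32(-0.2648), np.float32(30.0), 46.0, 3.0)]
```

Call:
{"op": "drive_tool", "data": {"series": [[0.01,0,0.25,0],[0.01,0,0.5,0],[0.01,0,0.65,0],[0.01,0,0.65,0]]}}

```text
time_s: 17.82
tcp_pos: [0.3972, -0.2642, 0.1728]
ee_rot: [[-1.0, -0.002, -0.001], [-0.002, 1.0, 0.0], [0.001, 0.0, -1.0]]
wrist_force: [-0.0, 0.0, 0.2]
gripper_width: 0.943
```

Call:
{"op": "drive_tool", "data": {"series": [[0,0,0.2,0],[0,0,0.4,0],[0,0,0.55,0],[0,0,0.655,0],[0,0,0.655,0],[0,0,0.655,0]]}}

```text
time_s: 18.58
tcp_pos: [0.3976, -0.2645, 0.0952]
ee_rot: [[-1.0, -0.001, 0.002], [-0.001, 1.0, -0.001], [-0.002, -0.001, -1.0]]
wrist_force: [0.3, -0.3, 0.4]
gripper_width: 0.944
```

Call:
{"op": "drive_tool", "data": {"series": [[0,0,0,0],[0,0,0,0],[0,0,0,0],[0,0,0,0],[0,0,0,0]], "fingers": 50}}

```text
time_s: 19.2
tcp_pos: [0.3969, -0.2643, 0.0946]
ee_rot: [[-1.0, -0.001, 0.0], [-0.001, 1.0, -0.0], [-0.0, -0.0, -1.0]]
wrist_force: [-1.1, 1.9, 3.6]
gripper_width: 0.69
```

Call:
{"op": "drive_tool", "data": {"series": [[0,0,-0.15,0],[0,0,-0.4,0],[0,0,-0.7,0],[0,0,-1,0],[0,0,-1,0],[0,0,-1,0]]}}

```text
time_s: 19.95
tcp_pos: [0.3956, -0.2638, 0.2127]
ee_rot: [[-1.0, 0.0, -0.003], [0.0, 1.0, 0.002], [0.003, 0.002, -1.0]]
wrist_force: [-0.5, 0.8, -3.5]
gripper_width: 0.687
```

Call:
{"op": "drive_tool", "data": {"series": [[-0.1,0.15,0,0],[-0.33,0.43,0,0],[-0.57,0.72,0,0]]}}

```text
time_s: 20.32
tcp_pos: [0.4645, -0.177, 0.2121]
ee_rot: [[-1.0, 0.001, -0.005], [0.001, 1.0, 0.001], [0.005, 0.001, -1.0]]
wrist_force: [0.6, -1.1, -2.9]
gripper_width: 0.688
```

Call:
{"op": "drive_tool", "data": {"series": [[-0.28,0.36,0,0],[-0.57,0.72,0,0]]}}

```text
time_s: 20.58
tcp_pos: [0.5332, -0.0901, 0.2118]
ee_rot: [[-1.0, -0.0, -0.005], [-0.0, 1.0, -0.0], [0.005, -0.0, -1.0]]
wrist_force: [0.6, -0.5, -3.0]
gripper_width: 0.682
```

Call:
{"op": "drive_tool", "data": {"series": [[-0.25,0.35,0,0],[-0.45,0.6,0,0],[-0.572,0.719,0.2,0],[-0.572,0.719,0.4,0],[-0.572,0.719,0.55,0],[-0.572,0.719,0.67,0],[-0.572,0.719,0.67,0],[-0.572,0.719,0.67,0],[-0.572,0.719,0.67,0]]}}

```text
time_s: 21.7
tcp_pos: [0.6025, -0.005, 0.1349]
ee_rot: [[-1.0, -0.001, 0.002], [-0.001, 1.0, 0.0], [-0.002, 0.0, -1.0]]
wrist_force: [-0.6, -0.1, -2.9]
gripper_width: 0.687
```

Call:
{"op": "drive_tool", "data": {"series": [[0,0,0.05,0],[0,0,0.1,0],[0,0,0.15,0],[0,0,0.19,0],[0,0,0.19,0]]}}

```text
time_s: 22.32
tcp_pos: [0.6018, -0.0051, 0.1105]
ee_rot: [[-1.0, -0.001, -0.001], [-0.001, 1.0, -0.0], [0.001, -0.0, -1.0]]
wrist_force: [0.1, -0.4, -2.7]
gripper_width: 0.689
```

Call:
{"op": "drive_tool", "data": {"series": [[0,0,0.01,0],[0,0,0.025,0],[0,0,0.035,0],[0,0,0.035,0]]}}

```text
time_s: 22.82
tcp_pos: [0.602, -0.0051, 0.1069]
ee_rot: [[-1.0, -0.001, -0.0], [-0.001, 1.0, -0.0], [0.0, -0.0, -1.0]]
wrist_force: [-0.2, -0.1, -3.5]
gripper_width: 0.689
```

Call:
{"op": "drive_tool", "data": {"series": [[0,0,0,0],[0,0,0,0],[0,0,-0.1,0],[0,0,-0.4,0],[0,0,-0.9,0],[0,0,-0.9,0]], "fingers": 72}}

```text
time_s: 23.58
tcp_pos: [0.6051, -0.0047, 0.2222]
ee_rot: [[-1.0, -0.002, 0.014], [-0.002, 1.0, 0.002], [-0.014, 0.002, -1.0]]
wrist_force: [0.1, -0.3, -0.7]
gripper_width: 0.829
```

Call:
{"op": "drive_tool", "data": {"series": [[0.1,-0.3,-0.1,0],[0.25,-0.7,-0.3,0],[0.4,-1,-0.3,0]]}}

```text
time_s: 23.95
tcp_pos: [0.5544, -0.1266, 0.2535]
ee_rot: [[-1.0, -0.001, 0.005], [-0.001, 1.0, -0.0], [-0.005, -0.001, -1.0]]
wrist_force: [0.4, -0.4, -1.2]
gripper_width: 0.825
```

Call:
{"op": "drive_tool", "data": {"series": [[0.2,-0.5,0,0],[0.4,-1,0,0]], "fingers": 82}}

```text
time_s: 24.2
tcp_pos: [0.507, -0.2425, 0.2517]
ee_rot: [[-1.0, -0.002, 0.001], [-0.002, 1.0, -0.0], [-0.001, -0.0, -1.0]]
wrist_force: [1.6, -0.3, 0.2]
gripper_width: 0.922
```

Call:
{"op": "drive_tool", "data": {"series": [[0.2,-0.5,0,0],[0.377,-1,0,0],[0.377,-1,0,0],[0.377,-1,0,0],[0.377,-1,0,0]]}}

```text
time_s: 24.82
tcp_pos: [0.4632, -0.3602, 0.2512]
ee_rot: [[-1.0, -0.002, 0.0], [-0.002, 1.0, 0.0], [-0.0, 0.0, -1.0]]
wrist_force: [0.1, 0.1, -0.3]
gripper_width: 0.942
```

```bash
python3 - <<'E'
from h import *
c=Cam("wrist","w6");print(telemetry.sense()["tcp_pos"])
for x,y,z in[(.461,-.367,.053),(.567,-.371,.053)]:
    print(cap(c,x,y,z,.045)[0])
E
```

```text
[ 0.46332258 -0.36001074  0.25115146]
[(np.float32(0.4598), np.float32(-0.3683), np.float32(30.6), 58.0, 3.0)]
[(np.float32(0.5672), np.float32(-0.3712), np.float32(28.9), 105.0, 9.0)]
```

Call:
{"op": "drive_tool", "data": {"series": [[0.027,-0.065,0.25,0],[0.027,-0.065,0.5,0],[0.027,-0.065,0.65,0],[0.027,-0.065,0.65,0]]}}

```text
time_s: 25.38
tcp_pos: [0.4594, -0.3677, 0.1717]
ee_rot: [[-1.0, -0.003, -0.003], [-0.003, 1.0, 0.002], [0.003, 0.002, -1.0]]
wrist_force: [0.2, 0.1, 0.2]
gripper_width: 0.945
```

Call:
{"op": "drive_tool", "data": {"series": [[0,0,0.2,0],[0,0,0.4,0],[0,0,0.55,0],[0,0,0.655,0],[0,0,0.655,0],[0,0,0.655,0]]}}

```text
time_s: 26.12
tcp_pos: [0.4602, -0.3692, 0.0954]
ee_rot: [[-1.0, -0.001, 0.002], [-0.001, 1.0, -0.001], [-0.002, -0.001, -1.0]]
wrist_force: [0.3, 0.1, -1.0]
gripper_width: 0.946
```

Call:
{"op": "drive_tool", "data": {"series": [[0,0,0,0],[0,0,0,0],[0,0,0,0],[0,0,0,0],[0,0,0,0]], "fingers": 50}}

```text
time_s: 26.75
tcp_pos: [0.4594, -0.3686, 0.0947]
ee_rot: [[-1.0, -0.001, -0.0], [-0.001, 1.0, 0.001], [0.0, 0.001, -1.0]]
wrist_force: [-0.4, 4.4, 4.9]
gripper_width: 0.687
```

Call:
{"op": "drive_tool", "data": {"series": [[0,0,-0.15,0],[0,0,-0.4,0],[0,0,-0.7,0],[0,0,-1,0],[0,0,-1,0],[0,0,-1,0],[0,0,-1,0]]}}

```text
time_s: 27.62
tcp_pos: [0.4584, -0.3686, 0.2119]
ee_rot: [[-1.0, -0.0, -0.004], [-0.0, 1.0, 0.002], [0.004, 0.002, -1.0]]
wrist_force: [0.5, -0.8, -3.5]
gripper_width: 0.688
```

Call:
{"op": "drive_tool", "data": {"series": [[-0.05,0.2,0,0],[-0.12,0.5,0,0],[-0.19,0.8,0,0]]}}

```text
time_s: 28.0
tcp_pos: [0.4818, -0.2721, 0.2127]
ee_rot: [[-1.0, 0.0, -0.003], [0.0, 1.0, 0.001], [0.003, 0.001, -1.0]]
wrist_force: [0.2, 0.3, -3.2]
gripper_width: 0.685
```

Call:
{"op": "drive_tool", "data": {"series": [[-0.1,0.4,0,0],[-0.19,0.8,0,0]]}}

```text
time_s: 28.25
tcp_pos: [0.5047, -0.1757, 0.213]
ee_rot: [[-1.0, -0.0, -0.002], [-0.0, 1.0, 0.0], [0.002, 0.0, -1.0]]
wrist_force: [1.3, 0.3, -3.2]
gripper_width: 0.693
```

Call:
{"op": "drive_tool", "data": {"series": [[-0.1,0.4,0,0],[-0.182,0.8,0,0]]}}

```text
time_s: 28.5
tcp_pos: [0.5265, -0.0794, 0.2131]
ee_rot: [[-1.0, -0.001, -0.002], [-0.001, 1.0, -0.0], [0.002, -0.0, -1.0]]
wrist_force: [0.0, -0.3, -4.1]
gripper_width: 0.682
```

Call:
{"op": "drive_tool", "data": {"series": [[0,0.3,0,0],[0,0.5,0,0],[0,0.603,0.2,0],[0,0.603,0.4,0],[0,0.603,0.55,0],[0,0.603,0.67,0],[0,0.603,0.67,0],[0,0.603,0.67,0],[0,0.603,0.67,0]]}}

```text
time_s: 29.62
tcp_pos: [0.5271, -0.0086, 0.1347]
ee_rot: [[-1.0, -0.001, 0.002], [-0.001, 1.0, 0.0], [-0.002, 0.0, -1.0]]
wrist_force: [0.9, -0.1, -3.4]
gripper_width: 0.686
```

Call:
{"op": "drive_tool", "data": {"series": [[0,0,0.05,0],[0,0,0.1,0],[0,0,0.15,0],[0,0,0.19,0],[0,0,0.19,0]]}}

```text
time_s: 30.25
tcp_pos: [0.5263, -0.0087, 0.1106]
ee_rot: [[-1.0, -0.001, -0.001], [-0.001, 1.0, -0.0], [0.001, -0.0, -1.0]]
wrist_force: [-0.4, 0.1, -3.8]
gripper_width: 0.689
```

Call:
{"op": "drive_tool", "data": {"series": [[0,0,0.01,0],[0,0,0.025,0],[0,0,0.035,0],[0,0,0.035,0]]}}

```text
time_s: 30.75
tcp_pos: [0.5265, -0.0086, 0.1069]
ee_rot: [[-1.0, -0.001, -0.0], [-0.001, 1.0, -0.0], [0.0, -0.0, -1.0]]
wrist_force: [0.5, 0.1, -4.2]
gripper_width: 0.683
```

Call:
{"op": "drive_tool", "data": {"series": [[0,0,0,0],[0,0,0,0],[0,0,-0.1,0],[0,0,-0.4,0],[0,0,-0.9,0],[0,0,-0.9,0]], "fingers": 72}}

```text
time_s: 31.5
tcp_pos: [0.5295, -0.0081, 0.2213]
ee_rot: [[-1.0, -0.002, 0.013], [-0.002, 1.0, 0.002], [-0.013, 0.002, -1.0]]
wrist_force: [-0.3, 0.0, -1.0]
gripper_width: 0.826
```

Call:
{"op": "drive_tool", "data": {"series": [[0,0,-0.5,0],[-0.4,0,-1,0],[-0.75,0,-1,0],[-0.75,0,-1,0],[-0.75,0,-1,0]]}}

```text
time_s: 32.12
tcp_pos: [0.6158, -0.0087, 0.3338]
ee_rot: [[-1.0, -0.001, -0.003], [-0.001, 1.0, -0.0], [0.003, -0.0, -1.0]]
wrist_force: [-0.1, -0.2, 0.3]
gripper_width: 0.828
```

```bash
python3 - <<'E'
from h import *
c=Cam("wrist","w7");print(telemetry.sense()["tcp_pos"])
for x,y in[(.5233,.0835),(.527,-.0084),(.5307,-.1),(.5982,.0866),(.6019,-.0054),(.6057,-.0973)]:
    print((x,y),cap(c,x,y,.065,.042)[0][:2])
E
```

```text
[ 0.61551946 -0.00867343  0.33418629]
(0.5233, 0.0835) [(np.float32(0.5226), np.float32(0.0828), np.float32(29.5), 104.0, 5.0)]
(0.527, -0.0084) [(np.float32(0.5283), np.float32(-0.0101), np.float32(29.0), 106.0, 6.0)]
(0.5307, -0.1) [(np.float32(0.531), np.float32(-0.1018), np.float32(28.8), 107.0, 6.0)]
(0.5982, 0.0866) [(np.float32(0.5984), np.float32(0.0868), np.float32(29.5), 87.0, 5.0)]
(0.6019, -0.0054) [(np.float32(0.6016), np.float32(-0.0061), np.float32(29.0), 84.0, 5.0)]
(0.6057, -0.0973) [(np.float32(0.6), np.float32(-0.0996), np.float32(29.4), 106.0, 5.0)]
```

View pics/w7.png

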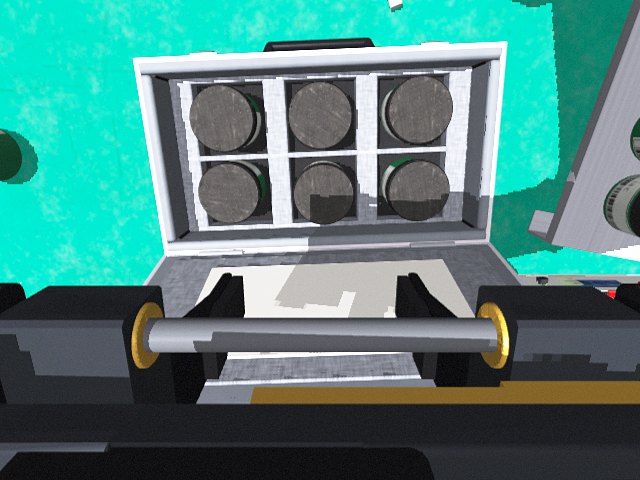

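Call:
{"op": "drive_tool", "data": {"series": [[0.1,-0.3,0,0],[0.2,-0.7,0,0],[0.2,-0.9,0,0]], "fingers": 82}}

```text
time_s: 32.55
tcp_pos: [0.5906, -0.1182, 0.3354]
ee_rot: [[-1.0, 0.0, -0.0], [0.0, 1.0, -0.0], [0.0, -0.0, -1.0]]
wrist_force: [1.0, 1.2, 0.4]
gripper_width: 0.937
```

Call:
{"op": "drive_tool", "data": {"series": [[0.1,-0.4,0.2,0],[0.2,-0.8,0.4,0],[0.2,-0.9,0.4,0]]}}

```text
time_s: 32.92
tcp_pos: [0.5657, -0.2263, 0.2848]
ee_rot: [[-1.0, 0.002, -0.006], [0.002, 1.0, 0.001], [0.006, 0.001, -1.0]]
wrist_force: [-0.8, 1.0, -0.2]
gripper_width: 0.942
```

Call:
{"op": "drive_tool", "data": {"series": [[0,-0.4,0.1,0],[0,-0.8,0.29,0],[0,-1,0.29,0],[0,-1,0.29,0],[0,-1,0.29,0],[0,-1,0.29,0]]}}

```text
time_s: 33.67
tcp_pos: [0.5693, -0.3434, 0.2533]
ee_rot: [[-1.0, -0.003, 0.001], [-0.003, 1.0, -0.0], [-0.001, -0.0, -1.0]]
wrist_force: [-0.8, 0.3, 0.4]
gripper_width: 0.941
```

```bash
python3 - <<'E'
from h import *
c=Cam("wrist","w8");print(telemetry.sense()["tcp_pos"])
print(cap(c,.567,-.371,.053,.05)[0])
s=Cam("side","sd8")
cv2.imwrite("pics/sd8c.png",cv2.resize(s.img[270:480,130:400],None,fx=2.8,fy=2.8,interpolation=cv2.INTER_CUBIC))
E
```

```text
[ 0.56928945 -0.34342916  0.25311054]
[(np.float32(0.5658), np.float32(-0.3712), np.float32(30.0), 78.0, 4.0)]
```

View pics/sd8c.png

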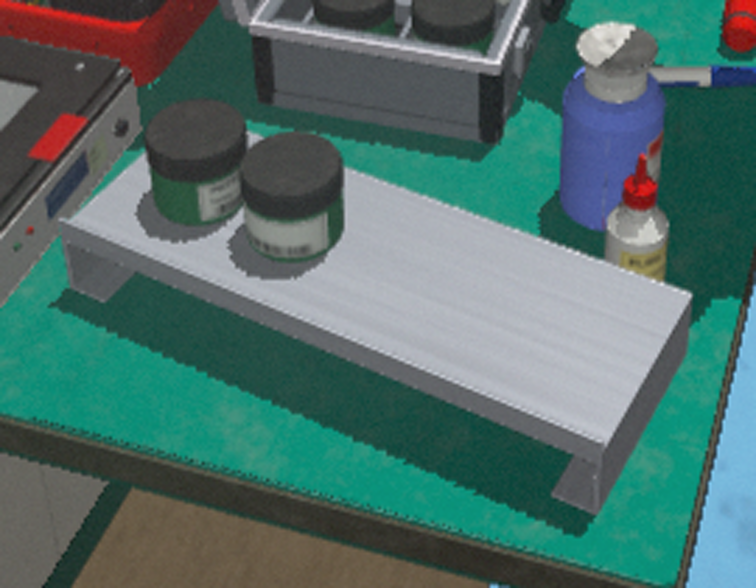

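Call:
{"op": "drive_tool", "data": {"series": [[0.02,-0.232,0.25,0],[0.02,-0.232,0.5,0],[0.02,-0.232,0.66,0],[0.02,-0.232,0.66,0],[0.02,-0.232,0.66,0]]}}

```text
time_s: 34.4
tcp_pos: [0.5672, -0.3724, 0.1743]
ee_rot: [[-1.0, -0.002, 0.002], [-0.002, 1.0, -0.001], [-0.002, -0.001, -1.0]]
wrist_force: [0.2, -0.9, 0.5]
gripper_width: 0.949
```

Call:
{"op": "drive_tool", "data": {"series": [[0,0,0.2,0],[0,0,0.4,0],[0,0,0.55,0],[0,0,0.655,0],[0,0,0.655,0],[0,0,0.655,0]]}}

```text
time_s: 35.15
tcp_pos: [0.5671, -0.3727, 0.0953]
ee_rot: [[-1.0, -0.001, 0.001], [-0.001, 1.0, -0.001], [-0.001, -0.001, -1.0]]
wrist_force: [-0.2, 0.1, -0.1]
gripper_width: 0.943
```

Call:
{"op": "drive_tool", "data": {"series": [[0,0,0,0],[0,0,0,0],[0,0,0,0],[0,0,0,0],[0,0,0,0]], "fingers": 50}}

```text
time_s: 35.78
tcp_pos: [0.5665, -0.3719, 0.0948]
ee_rot: [[-1.0, -0.001, -0.0], [-0.001, 1.0, 0.001], [0.0, 0.001, -1.0]]
wrist_force: [-1.0, 5.5, 4.4]
gripper_width: 0.685
```

Call:
{"op": "drive_tool", "data": {"series": [[0,0,-0.15,0],[0,0,-0.4,0],[0,0,-0.7,0],[0,0,-1,0],[0,0,-1,0],[0,0,-1,0],[0,0,-1,0]]}}

```text
time_s: 36.65
tcp_pos: [0.5655, -0.3721, 0.2117]
ee_rot: [[-1.0, -0.0, -0.004], [-0.0, 1.0, 0.002], [0.004, 0.002, -1.0]]
wrist_force: [-1.1, 0.6, -4.4]
gripper_width: 0.684
```

Call:
{"op": "drive_tool", "data": {"series": [[0,0.2,-0.1,0],[0,0.5,-0.3,0],[0,0.85,-0.6,0],[0,0.95,-0.6,0]]}}

```text
time_s: 37.15
tcp_pos: [0.5678, -0.2561, 0.2902]
ee_rot: [[-1.0, -0.004, 0.007], [-0.004, 1.0, -0.002], [-0.007, -0.002, -1.0]]
wrist_force: [0.4, -0.8, -3.3]
gripper_width: 0.689
```

Call:
{"op": "drive_tool", "data": {"series": [[0,0.4,0,0],[0,0.8,0,0],[0,0.95,0,0]]}}

```text
time_s: 37.52
tcp_pos: [0.5656, -0.1421, 0.2851]
ee_rot: [[-1.0, -0.003, -0.002], [-0.003, 1.0, 0.001], [0.002, 0.001, -1.0]]
wrist_force: [-0.2, -0.4, -4.9]
gripper_width: 0.69
```

Call:
{"op": "drive_tool", "data": {"series": [[0,0.4,0,0],[0,0.8,0,0],[0,0.95,0,0]]}}

```text
time_s: 37.9
tcp_pos: [0.5659, -0.0287, 0.2855]
ee_rot: [[-1.0, -0.003, -0.001], [-0.003, 1.0, -0.0], [0.001, -0.0, -1.0]]
wrist_force: [0.5, -1.3, -4.6]
gripper_width: 0.689
```

Call:
{"op": "drive_tool", "data": {"series": [[-0.1,0.4,0,0],[-0.2,0.8,0,0],[-0.3,0.95,0,0]]}}

```text
time_s: 38.28
tcp_pos: [0.6025, 0.0852, 0.2856]
ee_rot: [[-1.0, -0.002, -0.001], [-0.002, 1.0, -0.0], [0.001, -0.0, -1.0]]
wrist_force: [-0.3, -0.6, -3.7]
gripper_width: 0.688
```

Call:
{"op": "drive_tool", "data": {"series": [[0,0.4,0,0],[0,0.8,0,0],[0,0.95,0,0],[0,0.95,0,0],[0,0.95,0,0],[0,0.95,0,0]]}}

```text
time_s: 39.02
tcp_pos: [0.6022, 0.1962, 0.2864]
ee_rot: [[-1.0, 0.001, -0.0], [0.001, 1.0, -0.0], [0.0, -0.0, -1.0]]
wrist_force: [-0.2, -0.2, -4.5]
gripper_width: 0.686
```

```bash
python3 - <<'E'
from h import *
c=Cam("wrist","w9");print(telemetry.sense()["tcp_pos"])
for x,y in[(.613,.307),(.544,.32)]: print(cap(c,x,y,.103,.05)[0])
E
```

```text
[0.6021546  0.19632078 0.28649497]
[(np.float32(0.6078), np.float32(0.3022), np.float32(29.0), 38.0, 3.0)]
[(np.float32(0.5447), np.float32(0.3202), np.float32(28.8), 81.0, 5.0)]
```

View pics/w9.png

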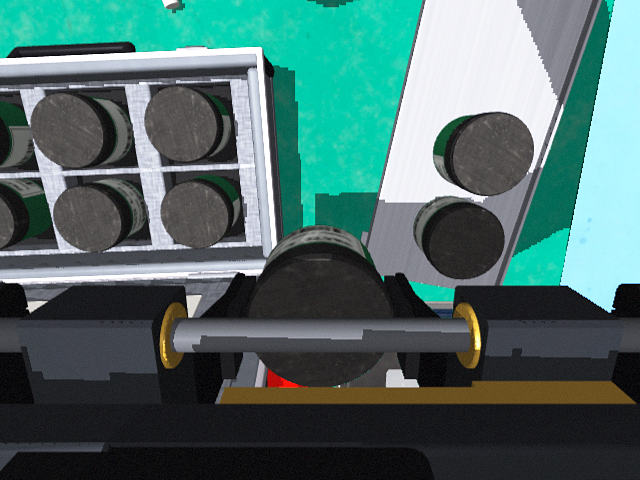

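```bash
python3 - <<'E'
from h import *
c=Cam("wrist")
a,b=c.at(367,247,.05)[:2],c.at(424,2,.05)[:2]
s=Cam("side");f=lambda x,y,z:s.at(x/2.8+130,y/2.8+270,z)[:2]
print("edge w",a,b,"corner fr, side:",f(690,296,.05),"back lip",f(605,441,.058),f(62,225,.058))
print("rows side",f(291,166,.103),f(196,133,.103))
r2=np.array([.5447,.3202])
for n,d in(("w",(b-a)),("lip",f(605,441,.058)-f(62,225,.058))):
    d/=np.linalg.norm(d);nn=np.array([d[1],-d[0]]);print(n,d,"row2 from edge a:",(r2-a)@nn, "place3",r2+.068*d)
E
```

```text
edge w [0.63209444 0.23892417] [0.43195092 0.27634137] corner fr, side: [0.3043578  0.30814722] back lip [0.32600377 0.4303717 ] [0.67350454 0.37043896]
rows side [0.54196743 0.32799996] [0.6079775  0.31735158]
w [-0.98296964  0.183768  ] row2 from edge a: 0.06383137241537826 place3 [0.47785806 0.33269622]
lip [-0.98545118  0.16995872] row2 from edge a: 0.06523991523711165 place3 [0.47768932 0.33175719]
```

Call:
{"op": "drive_tool", "data": {"series": [[0.15,0.15,0,0],[0.35,0.38,0,0],[0.52,0.57,0,0],[0.52,0.57,0,0]]}}

```text
time_s: 39.67
tcp_pos: [0.5385, 0.267, 0.2868]
ee_rot: [[-1.0, -0.003, 0.0], [-0.003, 1.0, 0.001], [-0.0, 0.001, -1.0]]
wrist_force: [0.7, -0.3, -5.3]
gripper_width: 0.689
```

Call:
{"op": "drive_tool", "data": {"series": [[0.2,0.2,0,0],[0.4,0.45,0,0],[0.522,0.57,0.15,0],[0.522,0.57,0.4,0],[0.522,0.57,0.6,0],[0.522,0.57,0.75,0],[0.522,0.57,0.75,0],[0.522,0.57,0.75,0]]}}

```text
time_s: 40.67
tcp_pos: [0.4778, 0.3344, 0.1974]
ee_rot: [[-1.0, -0.001, 0.002], [-0.001, 1.0, 0.001], [-0.002, 0.001, -1.0]]
wrist_force: [0.2, -0.7, -3.7]
gripper_width: 0.69
```

Call:
{"op": "drive_tool", "data": {"series": [[0,0,0.1,0],[0,0,0.2,0],[0,0,0.3,0],[0,0,0.36,0],[0,0,0.36,0],[0,0,0.36,0]]}}

```text
time_s: 41.42
tcp_pos: [0.4771, 0.3345, 0.1535]
ee_rot: [[-1.0, -0.001, 0.001], [-0.001, 1.0, 0.0], [-0.001, 0.0, -1.0]]
wrist_force: [0.3, 0.5, -4.2]
gripper_width: 0.686
```

Down 7.5 mm more, watching the force.

Call:
{"op": "drive_tool", "data": {"series": [[0,0,0.02,0],[0,0,0.04,0],[0,0,0.062,0],[0,0,0.062,0],[0,0,0.062,0]]}}

```text
time_s: 42.05
tcp_pos: [0.4769, 0.3343, 0.1457]
ee_rot: [[-1.0, -0.001, 0.0], [-0.001, 1.0, -0.0], [-0.0, -0.0, -1.0]]
wrist_force: [-0.1, 0.9, -4.2]
gripper_width: 0.686
```

Call:
{"op": "drive_tool", "data": {"series": [[0,0,0,0],[0,0,0,0],[0,0,-0.1,0],[0,0,-0.4,0],[0,0,-0.9,0],[0,0,-0.9,0]], "fingers": 76}}

```text
time_s: 42.8
tcp_pos: [0.479, 0.3361, 0.2609]
ee_rot: [[-1.0, -0.002, 0.01], [-0.002, 1.0, 0.009], [-0.01, 0.009, -1.0]]
wrist_force: [0.6, -0.2, -0.5]
gripper_width: 0.871
```

Call:
{"op": "drive_tool", "data": {"series": [[0,-0.2,-0.4,0],[-0.3,-0.5,-0.8,0],[-0.6,-0.8,-1,0],[-0.9,-0.9,-1,0],[-0.9,-0.9,-1,0],[-0.9,-0.9,-1,0],[-0.9,-0.9,-1,0]]}}

```text
time_s: 43.68
tcp_pos: [0.5842, 0.2268, 0.3738]
ee_rot: [[-1.0, -0.002, -0.0], [-0.002, 1.0, -0.0], [0.0, -0.0, -1.0]]
wrist_force: [-0.6, -0.1, -0.4]
gripper_width: 0.868
```

```bash
python3 - <<'E'
from h import *
c=Cam("wrist","w10");print(telemetry.sense()["tcp_pos"])
for x,y in[(.4775,.333),(.5447,.3202)]: print(cap(c,x,y,.103,.045)[0])
s=Cam("scene","s10")
cv2.imwrite("pics/s10c.png",cv2.resize(s.img[60:330,40:400],None,fx=2.2,fy=2.2,interpolation=cv2.INTER_CUBIC))
E
```

```text
[0.58415686 0.22693802 0.37397575]
[(np.float32(0.4792), np.float32(0.3312), np.float32(31.7), 78.0, 4.0)]
[(np.float32(0.5444), np.float32(0.321), np.float32(29.0), 80.0, 4.0)]
```

View pics/s10c.png

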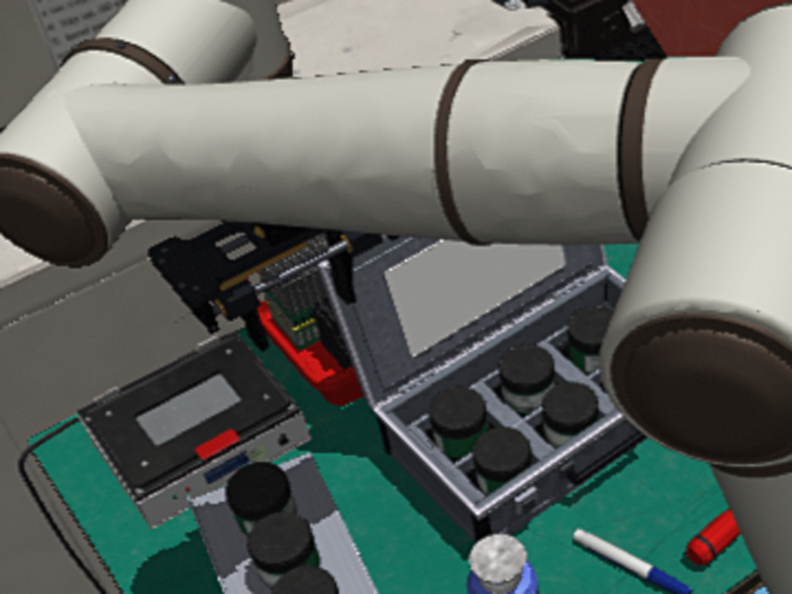

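```bash
python3 - <<'E'
from h import *
s=Cam("scene");d=Cam("side")
xb=s.at(54,260,0);print("bench back corner",xb, d.at(8,380,0))
def atx(c,u,v,x):
    r=c.ray(u,v);return c.t+r*(x-c.t[0])/r[0]
for x in(.80,.85,.9,.95): print(x,"ledge top edge side(195,122),(40,230):",atx(d,195,122,x).round(3),atx(d,40,230,x).round(3)," scene (45,207):",atx(s,45,207,x).round(3))
print("bin near edge z~.05", d.at(195,295,.0),d.at(92,268,.04),d.at(178,198,.04), "rack top",d.at(130,228,.1))
E
```

```text
bench back corner [0.90864073 0.45590513 0.        ] [0.90613987 0.45350393 0.        ]
0.8 ledge top edge side(195,122),(40,230): [ 0.8   -0.084  0.286] [0.8   0.407 0.288]  scene (45,207): [0.8   0.422 0.253]
0.85 ledge top edge side(195,122),(40,230): [ 0.85  -0.176  0.249] [0.85  0.357 0.251]  scene (45,207): [0.85  0.419 0.211]
0.9 ledge top edge side(195,122),(40,230): [ 0.9   -0.269  0.212] [0.9   0.308 0.214]  scene (45,207): [0.9   0.416 0.168]
0.95 ledge top edge side(195,122),(40,230): [ 0.95  -0.361  0.175] [0.95  0.259 0.178]  scene (45,207): [0.95  0.413 0.125]
bin near edge z~.05 [0.71471071 0.14358327 0.        ] [0.9318415  0.17117592 0.04      ] [ 0.91556801 -0.16927685  0.04      ] rack top [0.88328053 0.08945296 0.1       ]
```

Call:
{"op": "drive_tool", "data": {"series": [[-0.1,-0.4,0,0],[-0.4,-0.7,0,0],[-0.755,-0.945,0,0],[-0.755,-0.945,0,0]], "fingers": 0}}

```text
time_s: 44.38
tcp_pos: [0.6773, 0.1111, 0.3718]
ee_rot: [[-1.0, 0.003, -0.002], [0.003, 1.0, -0.001], [0.002, -0.001, -1.0]]
wrist_force: [-0.3, 0.0, -0.2]
gripper_width: 0.506
```

Call:
{"op": "drive_tool", "data": {"series": [[-0.3,-0.4,0,0],[-0.6,-0.8,0,0],[-0.755,-0.945,0,0],[-0.755,-0.945,0,0],[-0.755,-0.945,0,0]]}}

```text
time_s: 45.0
tcp_pos: [0.7658, 0.0009, 0.374]
ee_rot: [[-1.0, -0.002, -0.0], [-0.002, 1.0, 0.0], [0.0, 0.0, -1.0]]
wrist_force: [-1.1, 0.6, 0.3]
gripper_width: 0.015
```

```bash
python3 - <<'E'
from h import *
c=Cam("wrist","w11");d=Cam("side","sd11");s=telemetry.sense();print(s["tcp_pos"],s["wrist_force"],s["gripper_width"])
cv2.imwrite("pics/x11.png",np.hstack([cv2.resize(c.img,(400,300)),cv2.resize(d.img[20:320,60:460],(400,300))]))
E
```

```text
[0.76566693 0.00124469 0.37461607] [-0.83213397 -0.18005356 -0.13767633] 0.006395030293078883
```

View pics/x11.png

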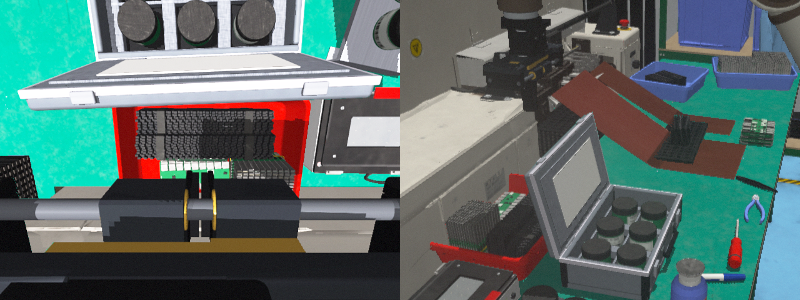

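Call:
{"op": "drive_tool", "data": {"series": [[0,-0.06,0.3,0],[0,-0.06,0.6,0],[0,-0.06,0.82,0],[0,-0.06,0.82,0],[0,-0.06,0.82,0]]}}

```text
time_s: 45.72
tcp_pos: [0.7667, -0.0068, 0.2776]
ee_rot: [[-1.0, -0.002, 0.003], [-0.002, 1.0, -0.0], [-0.003, -0.0, -1.0]]
wrist_force: [-1.0, 0.7, 0.3]
gripper_width: 0.007
```

Call:
{"op": "drive_tool", "data": {"series": [[0.1,0,0,0],[0.2,0,0,0],[0.3,0,0,0],[0.4,0,0,0],[0.5,0,0,0],[0.6,0,0,0],[0.6,0,0,0]]}}

```text
time_s: 46.6
tcp_pos: [0.6948, -0.0072, 0.2781]
ee_rot: [[-1.0, -0.001, 0.005], [-0.001, 1.0, 0.001], [-0.005, 0.001, -1.0]]
wrist_force: [2.3, 0.4, 1.9]
gripper_width: 0.004
```

Call:
{"op": "drive_tool", "data": {"series": [[0.1,0,0,0],[0.2,0,0,0],[0.3,0,0,0],[0.4,0,0,0],[0.4,0,0,0]]}}

```text
time_s: 47.22
tcp_pos: [0.6457, -0.0079, 0.2755]
ee_rot: [[-1.0, -0.001, -0.001], [-0.001, 1.0, -0.0], [0.001, -0.0, -1.0]]
wrist_force: [0.8, 0.2, 1.5]
gripper_width: 0.006
```

Call:
{"op": "drive_tool", "data": {"series": [[0.12,0,0,0],[0.24,0,0,0],[0.34,0,0,0],[0.48,0,0.114,0],[0.62,0,0.22,0],[0.745,0,0.35,0],[0.845,0,0.49,0],[0.845,0,0.49,0]]}}

```text
time_s: 48.22
tcp_pos: [0.5428, -0.0079, 0.2152]
ee_rot: [[-1.0, -0.0, -0.006], [-0.0, 1.0, -0.001], [0.006, -0.001, -1.0]]
wrist_force: [0.2, -0.1, -0.6]
gripper_width: 0.003
```

Call:
{"op": "drive_tool", "data": {"series": [[0.075,0,0.137,0],[0.125,0,0.265,0],[0.15,0,0.36,0],[0.15,0,0.36,0],[0.15,0,0.36,0]]}}

```text
time_s: 48.85
tcp_pos: [0.5269, -0.0076, 0.1733]
ee_rot: [[-1.0, -0.001, -0.001], [-0.001, 1.0, 0.0], [0.001, 0.0, -1.0]]
wrist_force: [-0.5, 0.6, -0.1]
gripper_width: 0.008
```

Call:
{"op": "drive_tool", "data": {"series": [[0,0,0.03,0],[0,0,0.06,0],[0,0,0.08,0],[0,0,0.08,0],[0,0,0.08,0]]}}

```text
time_s: 49.48
tcp_pos: [0.5265, -0.0077, 0.1641]
ee_rot: [[-1.0, -0.001, -0.001], [-0.001, 1.0, -0.0], [0.001, -0.0, -1.0]]
wrist_force: [-4.1, 0.7, 4.4]
gripper_width: 0.006
```

Call:
{"op": "drive_tool", "data": {"series": [[0,0,0.01,0],[0,0,0.02,0],[0,0,0.02,0],[0,0,0.02,0]]}}

```text
time_s: 49.98
tcp_pos: [0.5265, -0.0077, 0.164]
ee_rot: [[-1.0, -0.002, -0.0], [-0.002, 1.0, -0.001], [0.0, -0.001, -1.0]]
wrist_force: [-7.5, 2.7, 18.1]
gripper_width: 0.005
```

Call:
{"op": "drive_tool", "data": {"series": [[0,0,-0.1,0],[0,0,-0.5,0],[0,0,-1,0],[0,0,-1,0]]}}

```text
time_s: 50.48
tcp_pos: [0.5296, -0.0074, 0.2868]
ee_rot: [[-1.0, -0.001, 0.012], [-0.001, 1.0, 0.002], [-0.012, 0.002, -1.0]]
wrist_force: [0.6, 0.3, -0.5]
gripper_width: 0.004
```

Call:
{"op": "drive_tool", "data": {"series": [[0,-0.4,-0.3,0],[0,-0.8,-0.5,0],[0,-1,-0.5,0],[0,-1,-0.5,0],[0,-1,-0.5,0],[0,-1,-0.5,0]]}}

```text
time_s: 51.22
tcp_pos: [0.5271, -0.1269, 0.3408]
ee_rot: [[-1.0, -0.002, -0.001], [-0.002, 1.0, 0.0], [0.001, 0.0, -1.0]]
wrist_force: [-0.8, -0.2, -0.5]
gripper_width: 0.006
```

```bash
python3 - <<'E'
from h import *
d=Cam("side","sd12");s=telemetry.sense();print(s["tcp_pos"],s["time_s"])
import json;p=json.load(open("case.json"));a=p[2];R=np.array([[np.cos(a),-np.sin(a)],[np.sin(a),np.cos(a)]])
i=d.img.copy()
for x,y,z in[(-.0915,.162,.094),(-.0915,-.162,.094),(-.0915,.162,.072),(.0895,.162,.094)]:
    u=d.proj(np.append(R@[x,y]+p[:2],z))[0];print(u.round(1));cv2.circle(i,tuple(int(t) for t in u.round()),1,(0,0,255),-1)
cv2.imwrite("pics/x12.png",cv2.resize(i[170:470,130:450],None,fx=2,fy=2,interpolation=cv2.INTER_CUBIC))
E
```

```text
[ 0.52712788 -0.12687755  0.34096089] 51.275
[309.2 281.7]
[343.4 204.1]
[309.  291.2]
[218.7 267.1]
```

View pics/x12.png

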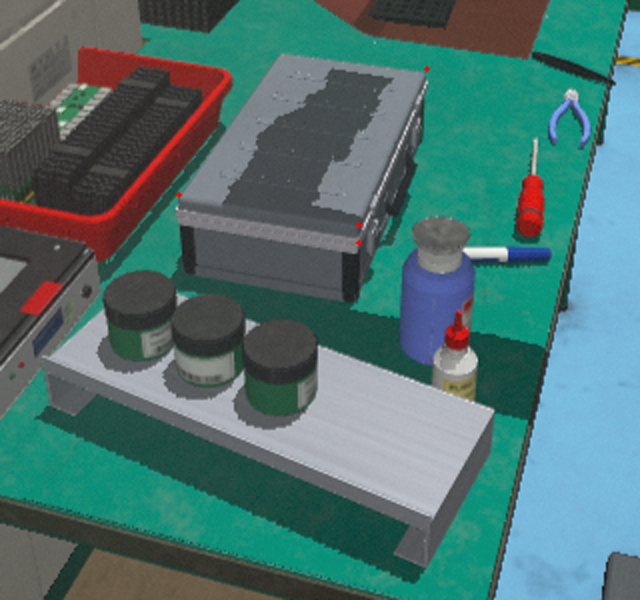

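```bash
python3 -c "
from h import *
print(order.finish_job())"
```

```text
the job is handed in; nothing more can be done
None
```

The job is handed in. All six pockets hold a jar, the lid is shut, and the one left-over jar stands next to row_2 on the shelf. It took about 51 s of robot time.

**Jars:** Seven were present. jar_1 and one other already stood in pockets 2 and 3. I took down the stacked jar and put it in pocket 0. Three bench jars went into pockets 5, 4 and 1, and the fourth went to place_3.

**Pockets, last wrist view before closing:** Five caps were within about 2 mm of their seated places.
- **Pocket 5:** this jar met resistance while going in, about 25 N up and 12 N sideways, roughly 4 mm before the floor. It settled about 6 mm off centre, inside the 13 mm limit. Its cap looked the same size as the seated ones, so I left it there.

**Shelf:** The jar measured about 2 mm from place_3 and appears upright. I computed a gap to row_2 of about 5–7 mm. The row jars and bottles appear where they stood at the start.

**Lid:** It was pushed down until it seated at 18 N, with the fingertips at the expected 94 mm height. In the final side view its corners matched the shut position. The arm was clear of everything when I handed in.

No lid-angle or jar-pose readings were available, so the final state rests on the camera and force checks above.

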